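Scoop resin beads into the curing tray and cure them

TASK

With the steel scoop, move all the resin beads from the green trough into the aluminium tray, never handling the beads with the fingers. Then slide the tray fully home into the UV curing box and press its red start button; finally (or before, once the beads are in the tray) leave the scoop standing on its black pad.

Things in the scene. Friction and masses are not known exactly. Their poses are not given: they have to be found in the camera images.
- trough: fixed open green trough of beads, outside 254 (x = -117 to +137) x 108 (y) x 60 mm high, walls and floor 4 mm (inside 100 mm wide); origin on its underside, x along its length. The flat floor spans x = -67 to +50 mm (the beads lie there at the start); at the -x end, towards the robot, a 45-degree ramp rises from it to 47 mm, at the +x end a 25-degree ramp to 43 mm
- restpad: fixed square black rubber pad, 130 x 130 x 4 mm, where the scoop stands; origin at the centre of its underside
- scoop: loose steel scoop, 180 g: pan 52 (x) x 88 (y) mm, floor 2 mm, open at its -x edge (lip at x = -26 mm), side walls 32 mm high from x = -10 mm back, back wall 34 mm high at x = +26. Origin: centre of the pan underside, z up. Upright red bar handle at x = +31, y = 0, 10 mm thick (x), 32 mm wide (y), 23 to 106 mm above the underside; pinch across its thickness
- tray: loose aluminium tray, 350 g, 124 (x) x 130 (y) x 30 mm, walls and floor 3 mm; origin under the pan's centre. On the middle of its -x side an upright black fin handle: 12 mm thick (y), 54 mm long (x = -116 to -62 mm), top at 47 mm; pinch it across its thickness
- curebox: fixed white UV curing box, amber window on top, 142 (x) x 168 (y) x 85 mm high, no floor (the tray slides on the table). Origin: centre of its underside. Opening on its -x face, 140 mm wide, 75 mm high; back stop at x = +64 mm inside, so a tray fully home has its origin at x = +2, y = 0 here, axes alike, fin sticking out
- start_top (a point): top centre of the red start button (28 mm across) on the roof of the curing box near its front; pressed straight down, about 5 N
- start (a joint): travel of the start button in m: 0 = up, 0.006 = fully pressed; springs back
- bead1: blue polished, slippery resin bead, a barrel 26 mm across and 20 mm high with chamfered rims, 20 g; origin at its centre (absent in some starts)
- bead2: red polished, slippery resin bead, a barrel 26 mm across and 20 mm high with chamfered rims, 20 g; origin at its centre (absent in some starts)
- bead3: yellow polished, slippery resin bead, a barrel 26 mm across and 20 mm high with chamfered rims, 20 g; origin at its centre (absent in some starts)
- bead4: orange polished, slippery resin bead, a barrel 26 mm across and 20 mm high with chamfered rims, 20 g; origin at its centre (absent in some starts)
- bead5: white polished, slippery resin bead, a barrel 26 mm across and 20 mm high with chamfered rims, 20 g; origin at its centre (absent in some starts)
- bead6: blue polished, slippery resin bead, a barrel 26 mm across and 20 mm high with chamfered rims, 20 g; origin at its centre (absent in some starts)
- bead7: red polished, slippery resin bead, a barrel 26 mm across and 20 mm high with chamfered rims, 20 g; origin at its centre (absent in some starts)
- bead8: yellow polished, slippery resin bead, a barrel 26 mm across and 20 mm high with chamfered rims, 20 g; origin at its centre (absent in some starts)
- bead9: orange polished, slippery resin bead, a barrel 26 mm across and 20 mm high with chamfered rims, 20 g; origin at its centre (absent in some starts)
- bead10: white polished, slippery resin bead, a barrel 26 mm across and 20 mm high with chamfered rims, 20 g; origin at its centre (absent in some starts)
- mug: bystander: black mug 80 mm across, 95 mm high; leave it where it is
- pliers: bystander: red-handled pliers lying flat, 130 mm long; leave it where it is
- file: bystander: flat file with a red handle, 230 mm long; leave it where it is
- bowl: bystander: yellow plastic bowl 124 mm across, 70 mm high; leave it where it is
- stand: bystander: dark round stand 76 mm across with a thin upright rod 86 mm high; leave it where it is
- block: bystander: wooden block 90 x 60 x 22 mm; leave it where it is

How it is judged:
By the outcome, as a careful person would: the job done as asked, in the order asked, and still so for the second after the job is handed in, with the robot touching nothing.
Of bead1, bead2, bead3, bead4, bead5, bead6, bead7, bead8, bead9, bead10 only 7 to 10 are there at a start; the rules pass over those that are not, and their reading is None.
At some moment in a run one of tray, scoop may be knocked a few centimetres aside while the robot is not near it.
It also fails if it takes over 210 s, if anything falls off the work surface, if the arm or the gripper's body presses on something with over 40 N, if the wrist force passes 120 N, or if a joint passes its speed limit or range.

ROBOT

A 6-joint arm with a two-finger parallel gripper is mounted at the origin on the work surface. World frame = base frame: x ahead of the robot, y to its left, z up, the work surface at z = 0. Lengths are in m, angles in rad, forces in N, time in s.
With the tool pointing down it reaches from about 0.375 to 0.9 m from the base axis. Payload 3.1 kg.
Tool frame: the origin (TCP) lies at the very end of the fingers, on their centre line; the grasp point (between the pads) lies 19 mm behind it; z points along the fingers, y is the line along which they close (so a half turn about z gives the same grasp; the last joint's range is limited). The gripper opens to 87 mm and grips with 3 to 60 N. Pads are 19 mm wide; open, the fingers measure 117 mm over their backs; the gripper's body (75 mm by 190 mm) begins 51 mm behind the grasp point.
Start: joints at [-1.337, 0.527, 1.433, -0, 1.181, -0.178], TCP at [0.251, -0.572, 0.223] pointing down, gripper open.
Joint ranges: [-3.08, 3.08], [-0.75, 2.2], [0.22, 2.44], [-1.43, 4.57], [0, 2.65], [-2.85, 2.85]. Speed limits (rad/s): [2.79, 2.79, 3.14, 3.14, 3.14, 3.14].

INTERFACE

Orientations are given as a unit quaternion [w, x, y, z].
In Python, from station import * gives the robot as it stands.
- The arm moves only by the tool move_arm, never from a script. Its argument "moves" is a list that holds one entry, the list of rows, each a list of 4 numbers: the shift along the world's x, y, z in mm, then the turn about the world's z in degrees. In form: [[[x, y, z, twist], ...]]. A call has 1 to 10 rows; each row is the pose to reach, as a shift and turn from the pose commanded when the call began; what a row does not reach only later rows make up. A row lasts 1/8 s, in which the tool goes at most 62.5 mm and 10.7 degrees, less where a joint would pass 70% of its speed; a pose out of reach is approached as far as the arm can. A call with a gripper value outside its range is refused whole. "grip" is the opening, from 0 (shut) to 1 (fully open), set as the call begins (left out, the last holds). The fingers move at their own pace and stop on an object; the grip force is fixed at half the most. Time passes only in rows, so rows that repeat a pose let the fingers close. It gives the time, the measured TCP pose, the force, the opening and the grip force at its end, in the units of the state.
- sense(): the state, without advancing time (a new reading comes with each control period).
- get_image(name): name is "scene" or "top"; returns a dict with "color" (400x640x3 uint8, red, green, blue), "camera_matrix" (3x3 intrinsics, pixels), "k1" (the pictures are not rectified: a ray, as slopes to the right and down, at radius r is drawn at 1 + k1 r^2 times it, then the intrinsics apply), "R" (3x3) and "t" (3): a world point X has camera coordinates R X + t. Camera axes: x right, y down, z forward; pixel columns grow to the right and rows downward; lengths in m; the calibration is good to about 2 mm. A picture is of the moment at which its call begins. There is no depth.
- close_job(): hands the job in; it is judged then, once.
The state is a dict: "t": time; "joint_pos": joint angles; "qd": joint speeds; "effort": joint torques, N m; "ee_pos": TCP position; "orientation": TCP orientation; "force": force on the tool from outside, world axes, zero at the start; "moment": the same for the moment, N m; "gripper_width": opening from 0.0 (shut) to 1.0 (fully open); "gripper_force": force on a finger pad.
Only numpy, scipy, OpenCV 4.12 (cv2) and the standard library are available. Lean on these libraries where they do the work, as an engineer would, in place of code of your own. Each camera call takes 0.05 s, during which the arm holds its last target. There are 200 camera calls.

## Working session

There is one attempt and no reset: what is moved stays moved. The work goes in short steps, Python scripts to look and compute and a tool call to move; the robot and the scene stay as the last step left them, time stands still between calls to the robot, and variables do not carry over. Pictures are saved under pics/ and viewed, at most 14 in all, crops included, and the job is handed in when it is done.

Besides the shell and the picture viewer there is one more tool, called after ">>>" as a command line: name --argument value ..., lists and objects as JSON in quotes. move_arm: Moves the arm, as the interface text tells. Its arguments: {"type":"object","properties":{"moves":{"type":"array","items":{"type":"array","items":{"type":"array","items":{"type":"number"}}}},"grip":{"type":"number"}},"required":["moves"]}

```bash
mkdir -p pics; ls; cat > h.py <<'E'
from station import *
import numpy as np, cv2
def snap(n,f=None):
    im=get_image(n)
    if f: cv2.imwrite('pics/'+f,im['color'][:,:,::-1])
    return im
def ray(im,u,v):
    K=np.array(im['camera_matrix']);k=im['k1']
    d=np.array([(u-K[0,2])/K[0,0],(v-K[1,2])/K[1,1]]);s=d.copy()
    for _ in range(20): s=d/(1+k*(s@s))
    R=np.array(im['R']);t=np.array(im['t'])
    return -R.T@t, R.T@np.array([s[0],s[1],1])
def at(im,u,v,z):
    c,d=ray(im,u,v); return c+d*(z-c[2])/d[2]
def proj(im,X):
    K=np.array(im['camera_matrix']);p=np.array(im['R'])@np.array(X)+np.array(im['t'])
    s=p[:2]/p[2]; s=s*(1+im['k1']*(s@s)); return K[:2,:2]@s+K[:2,2]
E
python3 - <<'E'
from h import *
for n in('scene','top'):
    im=snap(n,n+'0.png'); c,d=ray(im,320,200); print(n,c,d,im['camera_matrix'],im['k1'])
print(sense())
E
```

```text
pics
scene [ 1.40693975 -0.63292051  1.07358274] [-0.60684014  0.43277243 -0.6668505 ] [[502.97561767   0.         327.20117308]
 [  0.         502.97561767 202.8240089 ]
 [  0.           0.           1.        ]] -0.12036892928053727
top [0.43787795 0.01412069 1.35898539] [ 0.08302019  0.03331873 -0.99615611] [[501.09191052   0.         326.95627024]
 [  0.         501.09191052 194.13976269]
 [  0.           0.           1.        ]] -0.029368737906886027
{'t': 0.1, 'joint_pos': array([-1.33650370e+00,  5.28385609e-01,  1.43377932e+00, -8.72598847e-06,
        1.18137981e+00, -1.78510461e-01]), 'qd': array([-0.00131153, -0.00256248, -0.00352456,  0.00024691,  0.00012189,
       -0.00036143]), 'effort': array([ 1.90607423e-07, -4.40983307e+01, -1.77152020e+01,  6.34206575e-02,
        5.33621153e-02, -4.08400149e-05]), 'ee_pos': array([ 0.25060022, -0.57184205,  0.22166022]), 'orientation': array([-9.75551770e-04,  9.78773908e-01,  2.04940684e-01, -3.12525441e-05]), 'force': array([-0.36486825,  0.1064186 , -0.25083694]), 'moment': array([ 0.02468786, -0.01711863,  0.03867752]), 'gripper_force': 0.0, 'gripper_width': 1.0020449367997308}
```

View pics/top0.png

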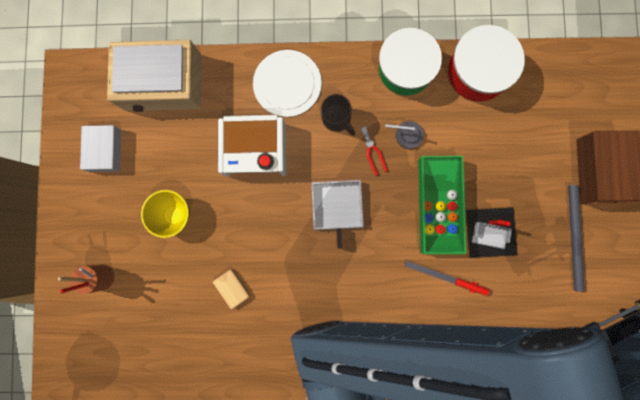

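View pics/scene0.png

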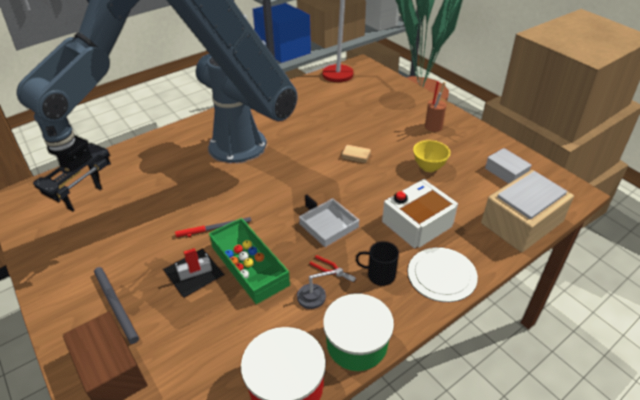

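```bash
cat >> h.py <<'E'
def rect(im,mask,z,box=None):
    m=mask.astype(np.uint8)
    if box: 
        b=np.zeros_like(m);b[box[1]:box[3],box[0]:box[2]]=1;m&=b
    cs,_=cv2.findContours(m,cv2.RETR_EXTERNAL,cv2.CHAIN_APPROX_NONE)
    c=max(cs,key=cv2.contourArea)[:,0,:]
    P=np.array([at(im,u,v,z)[:2] for u,v in c.astype(float)])*1000
    return cv2.minAreaRect(P.astype(np.float32)),P
def hsv(im): return cv2.cvtColor(im['color'],cv2.COLOR_RGB2HSV).astype(int)
def crop(im,x0,y0,x1,y1,s,f): cv2.imwrite('pics/'+f,cv2.resize(im['color'][y0:y1,x0:x1,::-1],None,fx=s,fy=s,interpolation=cv2.INTER_CUBIC))
E
python3 - <<'E'
from h import *
im=snap('top');h=hsv(im);H,S,V=h[...,0],h[...,1],h[...,2]
print('trough',rect(im,(H>45)&(H<85)&(S>100),.06,(400,140,480,270))[0])
print('tray',rect(im,(S<60)&(V>90),.03,(300,170,375,232))[0])
print('box',rect(im,(S<40)&(V>150),.085,(210,105,295,180))[0])
print('btn',rect(im,((H<8)|(H>172))&(S>150),.09,(245,145,290,180))[0])
m=(V<60)
print('pad',rect(im,m,.004,(466,200,520,262))[0])
print('fin',rect(im,m,.047,(325,228,350,255))[0])
a=im['color'][110:270,205:345,::-1];b=im['color'][140:270,400:540,::-1]
crop(im,405,145,535,265,6,'c1.png'); crop(im,205,105,375,255,4,'c2.png')
E
```

```text
trough ((530.482666015625, -258.373046875), (118.32547760009766, 252.13818359375), 89.10918426513672)
tray ((536.0242919921875, 13.495399475097656), (127.09991455078125, 132.5469512939453), 2.0631983280181885)
box ((707.5543212890625, 220.26528930664062), (174.96163940429688, 199.11448669433594), 0.3593001663684845)
btn ((647.760498046875, 197.8756103515625), (28.374048233032227, 28.731218338012695), 89.81543731689453)
pad ((457.4356689453125, -399.0248718261719), (126.63729095458984, 130.33518981933594), 1.1761794090270996)
fin ((447.1019287109375, 9.73495864868164), (46.858089447021484, 7.642303466796875), 2.8940675258636475)
```

View pics/c1.png

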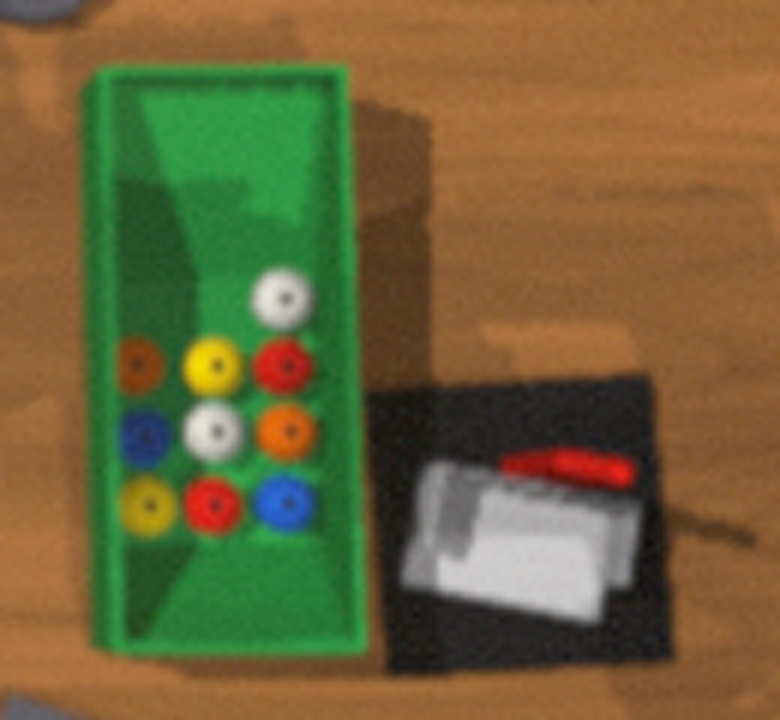

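View pics/c2.png

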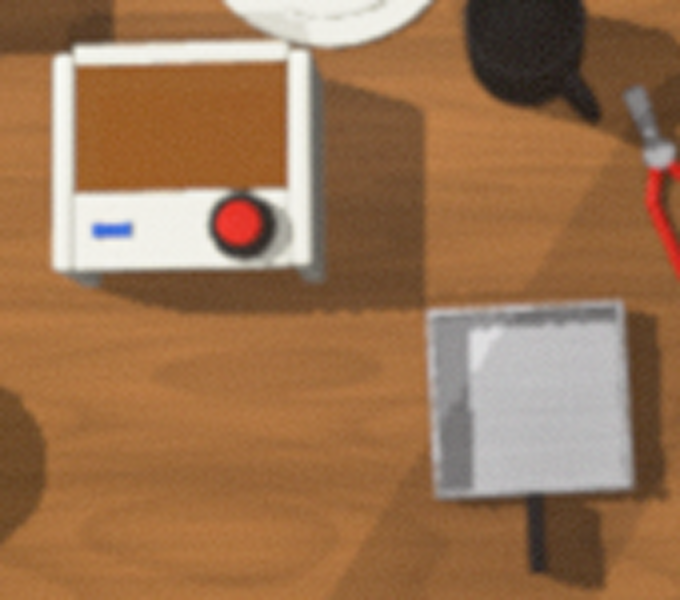

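```bash
python3 - <<'E'
from h import *
im=snap('top');sc=snap('scene')
f=lambda x,y,z:np.round(at(im,405+x/6-.42,145+y/6-.42,z)*1000,1)
g=lambda x,y,z:np.round(at(im,205+x/4-.38,105+y/4-.38,z)*1000,1)
print('trough TL,TR,BR,BL',[f(*p,.06)[:2] for p in((98,66),(348,66),(366,652),(112,655))])
print('lip L,R',f(405,588,.005),f(602,622,.005),'handle top',f(596,468,.110), 'ends',f(557,461,.11),f(634,472,.11))
print('beads',[f(*p,.024)[:2] for p in((283,299),(140,365),(213,366),(283,366),(145,437),(213,432),(287,432),(148,505),(213,505),(285,503))])
print('pad',[f(*p,.004)[:2] for p in((372,390),(652,376),(672,660),(388,672))])
print('tray',[g(*p,.03)[:2] for p in((429,309),(622,301),(632,488),(435,498))],'fin',g(532,497,.047),g(538,572,.047))
print('box',[g(*p,.085)[:2] for p in((53,57),(310,47),(316,264),(57,271))],'btn',g(240,222,.09))
h=hsv(sc);m=(((h[...,0]<8)|(h[...,0]>172))&(h[...,1]>150)).astype(np.uint8)
m[:245]=0;m[275:]=0;m[:,:180]=0;m[:,205:]=0
ys,xs=np.nonzero(m);print(xs.min(),xs.max(),ys.min(),ys.max(),xs.mean(),ys.mean())
print('scene handle top',np.round(at(sc,xs[ys<ys.min()+3].mean(),ys.min()+1,.11)*1000), 'pred px',proj(sc,f(596,468,.110)/1000))
print(np.round(sense()['ee_pos']*1000,1))
E
```

```text
trough TL,TR,BR,BL [array([ 658.5, -208.1]), array([ 656.6, -316.9]), array([ 402.9, -314.6]), array([ 403.3, -205.9])]
lip L,R [ 429.6 -347.     5. ] [ 413.  -434.3    5. ] handle top [ 478.3 -400.   110. ] ends [ 481.5 -383.9  110. ] [ 476.4 -415.6  110. ]
beads [array([ 558.4, -293. ]), array([ 530. , -228.5]), array([ 529.1, -260.8]), array([ 528.6, -291.8]), array([ 498. , -229.7]), array([ 499.8, -259.8]), array([ 499.2, -292.5]), array([ 468., -230.]), array([ 467.5, -258.7]), array([ 467.9, -290.5])]
pad [array([ 518.4, -336. ]), array([ 522.7, -462.2]), array([ 395.6, -465.1]), array([ 392.4, -338.2])]
tray [array([597.6,  79.7]), array([600.8, -49.2]), array([476.2, -53.3]), array([471.5,  77.2])] fin [470.8  12.9  47. ] [422.    9.8  47. ]
box [array([760.6, 320.5]), array([763.8, 152.4]), array([621.3, 149.3]), array([619.8, 316.9])] btn [648.7 197.6  90. ]
184 199 248 271 191.734375 259.078125
scene handle top [ 481. -390.  110.] pred px [187.51675621 250.14178384]
[ 250.7 -572.2  222.1]
```

>>> move_arm --moves '[[[30, 20, 0, 8], [75, 55, 0, 17], [120, 90, 0, 26], [165, 120, 0, 35], [200, 150, 0, 44], [227, 171, 0, 52], [227, 171, -30, 56], [227, 171, -70, 56], [227, 171, -110, 56], [227, 171, -125, 56]]]' --grip 1

```text
t: 1.5
ee_pos: [0.4766, -0.4, 0.095]
orientation: [-0.002, 0.768, 0.64, -0.0]
force: [0.6, -0.2, 0.1]
gripper_width: 1.0
gripper_force: 0.0
```

>>> move_arm --moves '[[[1, -1, -12, 0], [1, -1, -22, 0], [1, -1, -22, 0]]]'

```text
t: 1.88
ee_pos: [0.4788, -0.4026, 0.0756]
orientation: [0.0, 0.768, 0.64, -0.0]
force: [0.4, -0.5, -0.9]
gripper_width: 0.999
gripper_force: 0.0
```

>>> move_arm --moves '[[[0, 0, 0, 0], [0, 0, 0, 0], [0, 0, 0, 0], [0, 0, 0, 0], [0, 0, 0, 0], [0, 0, 0, 0], [0, 0, 0, 0], [0, 0, 0, 0]]]' --grip 0

```text
t: 2.88
ee_pos: [0.4787, -0.4024, 0.0755]
orientation: [-0.0, 0.768, 0.64, -0.0]
force: [-0.3, 0.5, -0.9]
gripper_width: 0.169
gripper_force: 0.0
```

>>> move_arm --moves '[[[0, 0, 0, 0], [0, 0, -8, 0], [0, 0, -16, 0], [0, 0, -16, 0]]]' --grip 0.5

```text
t: 3.38
ee_pos: [0.4781, -0.4018, 0.0583]
orientation: [-0.001, 0.768, 0.64, -0.0]
force: [-0.2, 0.5, -0.2]
gripper_width: 0.48
gripper_force: 0.0
```

>>> move_arm --moves '[[[0, 0, 0, 0], [0, 0, 0, 0], [0, 0, 0, 0], [0, 0, 0, 0], [0, 0, 0, 0], [0, 0, 0, 0], [0, 0, 0, 0], [0, 0, 10, 0], [0, 0, 40, 0], [0, 0, 80, 0]]]' --grip 0

```text
t: 4.62
ee_pos: [0.4782, -0.4018, 0.1394]
orientation: [-0.001, 0.768, 0.64, 0.0]
force: [1.6, -0.7, -1.5]
gripper_width: 0.114
gripper_force: 29.9
```

>>> move_arm --moves '[[[15, 14, 0, 1], [45, 40, 0, 3], [80, 70, 0, 5], [115, 102, 0, 8], [145, 130, 0, 10], [157, 140, 0, 10], [157, 140, 0, 10], [157, 140, -25, 10], [157, 140, -45, 10], [157, 140, -47, 10]]]'

```text
t: 5.88
ee_pos: [0.6333, -0.2625, 0.09]
orientation: [-0.003, 0.71, 0.704, -0.001]
force: [-0.7, 0.2, -1.4]
gripper_width: 0.116
gripper_force: 29.9
```

```bash
python3 - <<'E'
from h import *
im=snap('top');sc=snap('scene');print(sense()['ee_pos'],sense()['force'])
a=cv2.resize(im['color'][140:270,395:545],None,fx=3,fy=3,interpolation=2)
b=cv2.resize(sc['color'][190:320,170:320],None,fx=3,fy=3,interpolation=2)
cv2.imwrite('pics/a1.png',np.hstack([a,b])[:,:800,::-1])
E
```

```text
[ 0.63513678 -0.26309147  0.09208765] [ 0.40155797 -0.21792741 -0.82497353]
```

View pics/a1.png

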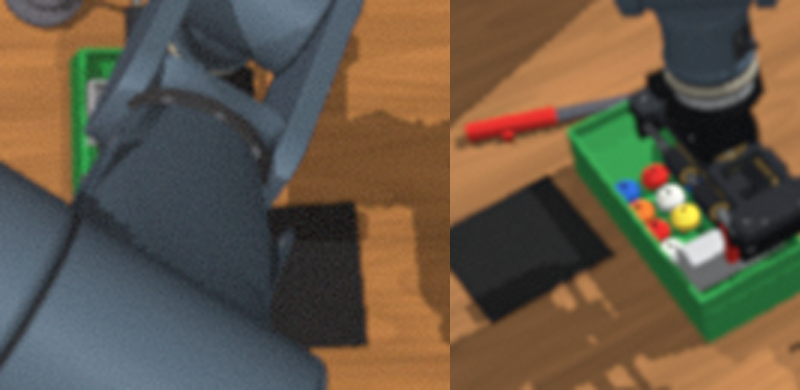

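>>> move_arm --moves '[[[0, 0, -2, 0], [0, 0, -4, 0], [0, 0, -4, 0]]]'

```text
t: 6.35
ee_pos: [0.6358, -0.2625, 0.0888]
orientation: [0.0, 0.709, 0.705, 0.0]
force: [-0.5, 0.2, -0.9]
gripper_width: 0.116
gripper_force: 29.9
```

>>> move_arm --moves '[[[0, 0, 0, 0], [0, 0, 0, 0], [0, 0, 0, 0], [0, 0, 0, 0]]]' --grip 0.5

```text
t: 6.85
ee_pos: [0.6358, -0.2625, 0.0887]
orientation: [0.0, 0.709, 0.705, -0.0]
force: [-0.8, -0.1, 0.4]
gripper_width: 0.456
gripper_force: 0.1
```

```bash
cat > look.py <<'E'
import sys
from h import *
im=snap('top');sc=snap('scene');print(np.round(sense()['ee_pos']*1000,1),sense()['force'].round(1))
b=cv2.resize(sc['color'][210:310,200:300],None,fx=5.5,fy=5.5,interpolation=2)
cv2.imwrite('pics/'+sys.argv[1],b[:,:,::-1])
E
python3 look.py a2.png
```

```text
[ 635.7 -262.5   88.6] [ 0.2 -0.5  0. ]
```

View pics/a2.png

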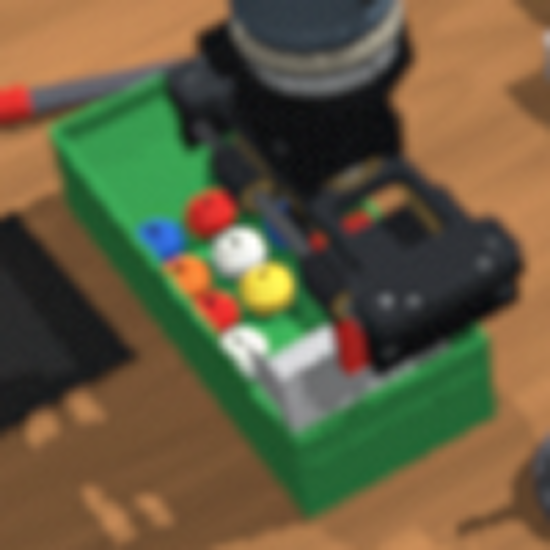

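>>> move_arm --moves '[[[-5, 0, -2, 0], [-10, 0, -5, 0], [-15, 0, -7, 0], [-20, 0, -9, 0], [-25, 0, -11, 0], [-30, 0, -14, 0], [-35, 0, -16, 0], [-40, 0, -18, 0]]]'

```text
t: 7.95
ee_pos: [0.5956, -0.2625, 0.0705]
orientation: [0.0, 0.709, 0.705, 0.0]
force: [0.3, 0.4, 0.1]
gripper_width: 0.502
gripper_force: 0.1
```

```bash
python3 look.py a3.png
```

```text
[ 594.9 -262.3   70.2] [0.6 0.1 0.4]
```

View pics/a3.png

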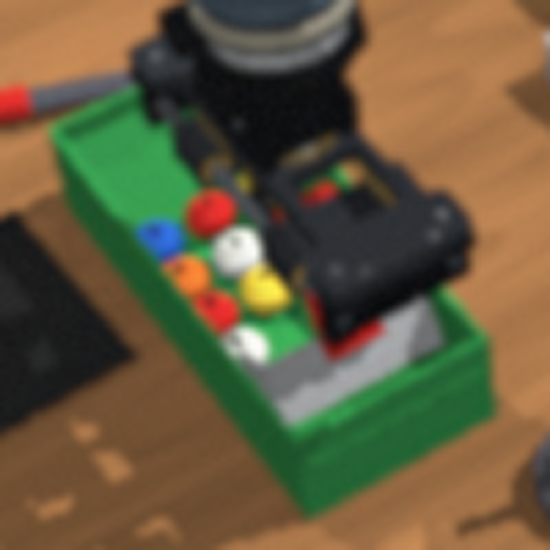

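>>> move_arm --moves '[[[0, 0, -5, 0], [0, 0, -11, 0], [-4, 0, -12, 0], [-8, 0, -13, 0], [-12, 0, -14, 0], [-16, 0, -15, 0], [-20, 0, -16, 0], [-24, 0, -16, 0]]]'

```text
t: 9.05
ee_pos: [0.5715, -0.2625, 0.0545]
orientation: [0.0, 0.709, 0.705, 0.0]
force: [1.4, -0.5, -0.4]
gripper_width: 0.502
gripper_force: 0.9
```

```bash
python3 look.py a4.png
```

```text
[ 571.  -262.4   54.4] [ 1.1 -0.3 -0. ]
```

View pics/a4.png

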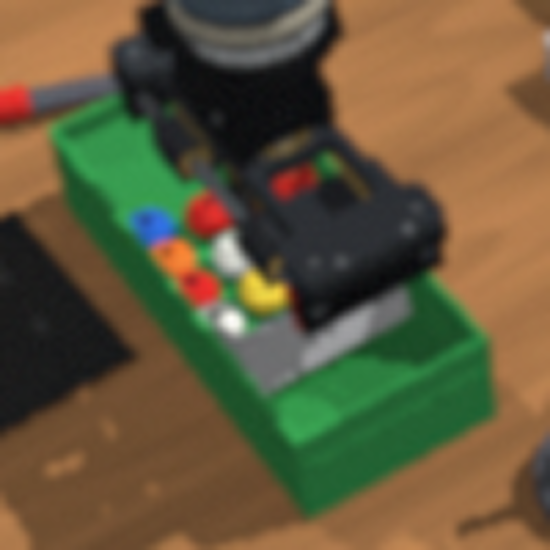

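>>> move_arm --moves '[[[-4, 0, -1, 0], [-8, 0, -2, 0], [-12, 0, -2, 0], [-16, 0, -2, 0], [-20, 0, -2, 0], [-20, 0, -2, 0]]]'

```text
t: 9.9
ee_pos: [0.551, -0.2623, 0.0524]
orientation: [-0.001, 0.709, 0.705, -0.0]
force: [1.3, -0.9, 0.1]
gripper_width: 0.498
gripper_force: 0.8
```

```bash
python3 look.py a5.png
```

```text
[ 551.1 -262.3   52.3] [ 1.4 -0.6  0.5]
```

View pics/a5.png

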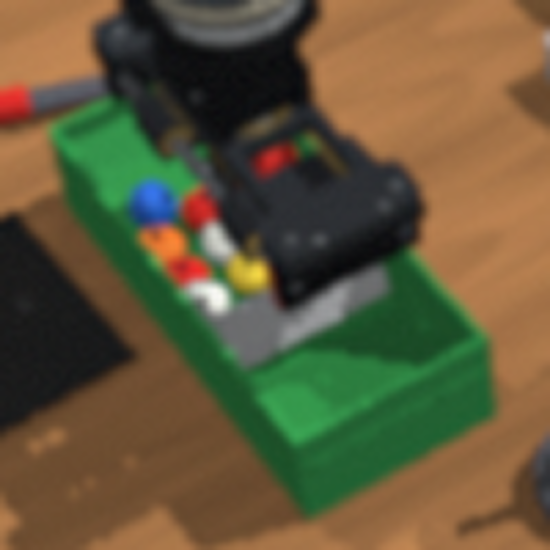

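```bash
python3 - <<'E'
from h import *
sc=snap('scene')
f=lambda x,y,z:np.round(at(sc,200+x/5.5-.4,210+y/5.5-.4,z)*1000,1)
O=np.array([520,-261.3,0])
for n,x,y,z in(('white',210,293,.034),('red',188,270,.034),('orange',162,243,.034),('blue',153,203,.06),('yellow',250,270,.034),('lipL?',250,368,.02),('back',300,345,.03)):
    print(n,f(x,y,z)-O)
E
```

```text
white [ 12.4 -29.   34. ]
red [ -7.6 -30.3  34. ]
orange [-31.7 -32.   34. ]
blue [-35.3 -31.   60. ]
yellow [11.2 -5.2 34. ]
lipL? [ 55.2 -32.8  20. ]
back [65.2 -8.9 30. ]
```

>>> move_arm --moves '[[[2, 0, 0, 0], [5, 0, 0, 0], [8, 0, 0, 0], [8, 0, 0, 0], [8, 0, 0, 0], [8, 0, 0, 0], [8, 0, 0, 0]]]' --grip 0

```text
t: 10.92
ee_pos: [0.5593, -0.2623, 0.0524]
orientation: [-0.0, 0.709, 0.705, -0.0]
force: [-0.1, -1.1, -1.5]
gripper_width: 0.116
gripper_force: 30.0
```

```bash
python3 look.py a6.png
```

```text
[ 559.5 -262.4   52.5] [ 0.9 -0.  -2.5]
```

View pics/a6.png

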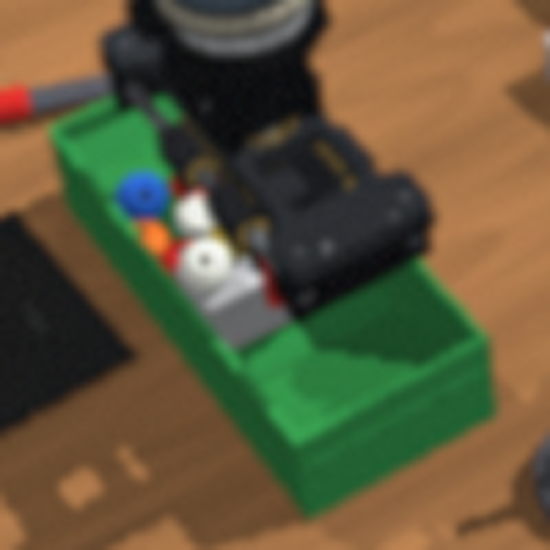

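>>> move_arm --moves '[[[0, 0, -2, 0], [-4, 0, -2, 0], [-8, 0, -2, 0], [-12, 0, -2, 0], [-12, 0, -2, 0]]]'

```text
t: 11.65
ee_pos: [0.5476, -0.2625, 0.0507]
orientation: [0.0, 0.709, 0.705, 0.0]
force: [2.4, 0.0, -2.0]
gripper_width: 0.113
gripper_force: 30.0
```

>>> move_arm --moves '[[[0, 0, -2, 0], [0, 0, -4, 0], [0, 0, -6, 0], [0, 0, -6, 0]]]'

```text
t: 12.15
ee_pos: [0.5472, -0.2622, 0.0441]
orientation: [-0.001, 0.709, 0.705, -0.0]
force: [-0.6, 1.2, -2.0]
gripper_width: 0.113
gripper_force: 30.0
```

>>> move_arm --moves '[[[0, 0, -2, 0], [0, 0, -4, 0], [0, 0, -6, 0], [0, 0, -8, 0], [0, 0, -8, 0]]]'

```text
t: 12.78
ee_pos: [0.5478, -0.2629, 0.0424]
orientation: [0.001, 0.709, 0.705, -0.0]
force: [-5.4, 3.0, 32.8]
gripper_width: 0.114
gripper_force: 30.0
```

>>> move_arm --moves '[[[0, 0, 6, 0], [0, 0, 6, 0]]]'

```text
t: 13.02
ee_pos: [0.5481, -0.2627, 0.043]
orientation: [0.001, 0.709, 0.705, 0.0]
force: [-0.0, -0.3, -1.9]
gripper_width: 0.111
gripper_force: 30.0
```

```bash
python3 look.py a7.png
```

```text
[ 547.9 -262.5   42.5] [-0.2  0.8  4.2]
```

View pics/a7.png

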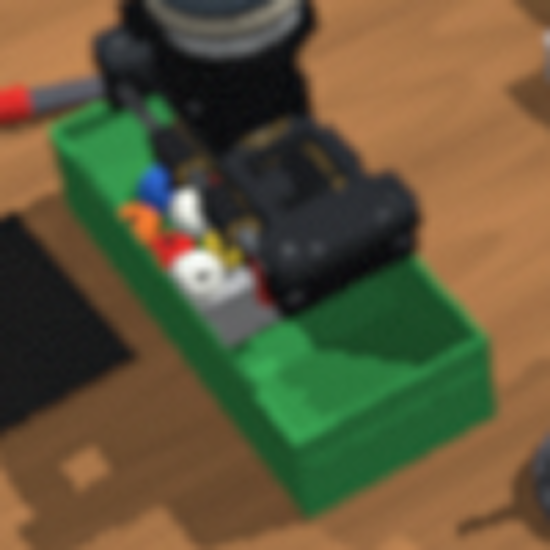

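>>> move_arm --moves '[[[-3, 0, 0, 0], [-6, 0, 0, 0], [-9, 0, 0, 0], [-12, 0, 0, 0], [-12, 0, 0, 0]]]'

```text
t: 13.75
ee_pos: [0.5354, -0.2627, 0.0425]
orientation: [-0.0, 0.709, 0.705, -0.0]
force: [2.3, -1.2, 1.8]
gripper_width: 0.115
gripper_force: 30.0
```

>>> move_arm --moves '[[[-3, 0, 0, 0], [-6, 0, 0, 0], [-9, 0, 0, 0], [-9, 0, 0, 0]]]'

```text
t: 14.25
ee_pos: [0.5262, -0.2622, 0.0425]
orientation: [-0.0, 0.709, 0.705, -0.0]
force: [2.2, -0.1, 2.6]
gripper_width: 0.11
gripper_force: 30.0
```

>>> move_arm --moves '[[[-3, 0, 0, 0], [-6, 0, 0, 0], [-9, 0, 0, 0], [-12, 0, 0, 0], [-12, 0, 0, 0]]]'

```text
t: 14.88
ee_pos: [0.514, -0.2625, 0.0425]
orientation: [-0.0, 0.709, 0.705, -0.0]
force: [1.2, -0.9, 1.1]
gripper_width: 0.116
gripper_force: 30.0
```

```bash
python3 look.py a8.png
```

```text
[ 514.1 -262.5   42.5] [ 1.1 -1.3  1.8]
```

View pics/a8.png

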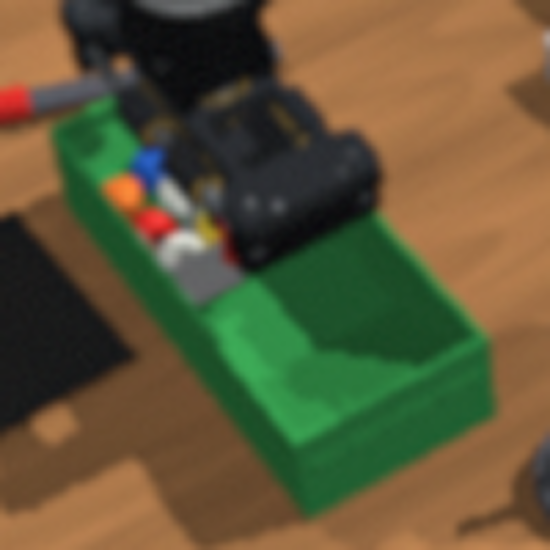

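>>> move_arm --moves '[[[0, 0, 3, 0], [0, 0, 7, 0], [1, 0, 12, 0], [2, 0, 18, 0], [3, 0, 25, 0], [4, 0, 33, 0], [5, 0, 42, 0], [6, 0, 52, 0], [6, 0, 64, 0], [6, 0, 76, 0]]]'

```text
t: 16.23
ee_pos: [0.5207, -0.2624, 0.1195]
orientation: [0.0, 0.709, 0.705, -0.0]
force: [-0.4, -0.4, -2.3]
gripper_width: 0.115
gripper_force: 30.0
```

>>> move_arm --moves '[[[0, 0, 6, 0], [0, 0, 9, 0], [0, 0, 9, 0]]]'

```text
t: 16.6
ee_pos: [0.5207, -0.2624, 0.1276]
orientation: [-0.0, 0.709, 0.705, -0.0]
force: [-1.2, -0.6, -3.1]
gripper_width: 0.112
gripper_force: 30.0
```

```bash
python3 - <<'E'
from h import *
im=snap('top');sc=snap('scene');print(np.round(sense()['ee_pos']*1000,1),sense()['force'].round(1))
b=cv2.resize(sc['color'][180:300,190:310],None,fx=5,fy=5,interpolation=2)
cv2.imwrite('pics/a9.png',b[:,:,::-1])
E
```

```text
[ 520.5 -262.3  127.2] [-0.8 -0.1 -2. ]
```

View pics/a9.png

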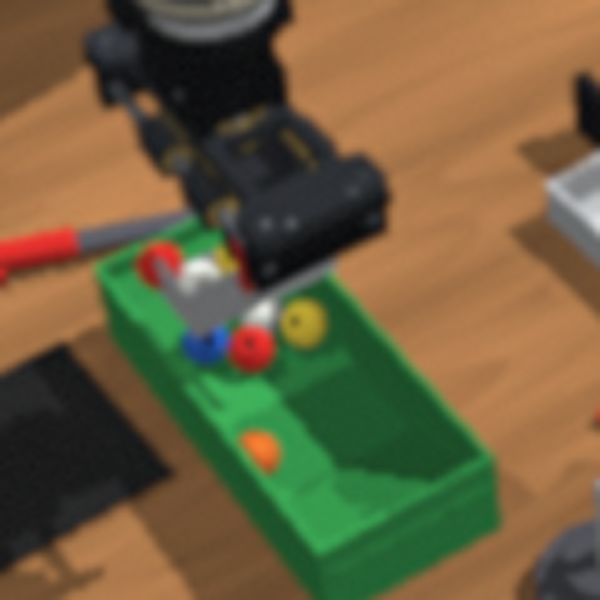

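>>> move_arm --moves '[[[0, 2, 0, 0], [0, 6, 0, 0], [0, 12, 0, 0], [1, 20, 0, 0], [2, 29, 0, 0], [3, 39, 0, 0], [4, 50, 0, 0], [5, 62, 0, 0], [6, 74, 0, 0], [8, 86, 0, 0]]]'

```text
t: 17.95
ee_pos: [0.5288, -0.1756, 0.1276]
orientation: [-0.0, 0.709, 0.705, -0.0]
force: [0.4, -0.1, -2.6]
gripper_width: 0.114
gripper_force: 30.0
```

>>> move_arm --moves '[[[2, 12, 0, 0], [4, 24, 0, 0], [6, 36, 0, 0], [8, 48, 0, 0], [10, 60, 0, 0], [12, 72, 0, 0], [14, 84, 0, 0], [16, 96, 0, 0], [18, 108, 0, 0], [19, 120, 0, 0]]]'

```text
t: 19.2
ee_pos: [0.5479, -0.0557, 0.1276]
orientation: [0.0, 0.709, 0.705, 0.0]
force: [0.5, 0.2, -2.0]
gripper_width: 0.112
gripper_force: 30.0
```

>>> move_arm --moves '[[[1, 11, 0, 0], [2, 21, 0, 0], [2, 31, 0, 0], [2, 40, 0, 0], [2, 48, 0, 0], [2, 55, 0, 0], [2, 61, 0, 0], [2, 66, 0, 0], [2, 69, 0, 0], [2, 70, 0, 0]]]'

```text
t: 20.45
ee_pos: [0.5498, 0.0136, 0.1275]
orientation: [0.0, 0.709, 0.705, -0.0]
force: [-0.4, 0.8, -2.2]
gripper_width: 0.113
gripper_force: 30.0
```

>>> move_arm --moves '[[[0, 0, -3, 0], [0, 0, -9, 0], [0, 0, -18, 0], [0, 0, -28, 0], [0, 0, -38, 0], [0, 0, -46, 0], [0, 0, -51, 0], [0, 0, -53, 0], [0, 0, -53, 0]]]'

```text
t: 21.58
ee_pos: [0.5498, 0.0135, 0.0746]
orientation: [0.0, 0.709, 0.705, 0.0]
force: [0.5, 0.2, -1.6]
gripper_width: 0.117
gripper_force: 30.0
```

```bash
cat > beads.py <<'E'
from h import *
def blobs(im,box,z):
    h=hsv(im);H,S,V=h[...,0],h[...,1],h[...,2]
    M={'blue':(H>100)&(H<125)&(S>130),'red':((H<6)|(H>174))&(S>170)&(V>90),'orange':(H>=6)&(H<16)&(S>190)&(V>90),'yellow':(H>=20)&(H<33)&(S>150),'white':(S<45)&(V>150)}
    for n,m in M.items():
        b=np.zeros(m.shape,np.uint8);b[box[1]:box[3],box[0]:box[2]]=m[box[1]:box[3],box[0]:box[2]]
        k,_,st,ce=cv2.connectedComponentsWithStats(b)
        for i in range(1,k):
            if st[i,4]>=8: print(n,'area',st[i,4],'px',ce[i].round(0),'xyz',np.round(at(im,*ce[i],z)*1000)[:2])
E
python3 - <<'E'
from beads import *
print(np.round(sense()['ee_pos']*1000,1))
im=snap('top');blobs(im,(420,155,468,255),.024)
sc=snap('scene');print('scene trough');blobs(sc,(205,215,292,300),.024)
print('scene tray');blobs(sc,(295,180,365,250),.04)
E
```

```text
[549.8  13.5  74.6]
blue area 61 px [446. 234.] xyz [ 453. -274.]
red area 47 px [439. 226.] xyz [ 474. -256.]
orange area 50 px [451. 192.] xyz [ 564. -292.]
yellow area 47 px [427. 226.] xyz [ 475. -225.]
white area 31 px [433. 234.] xyz [ 455. -240.]
scene trough
blue area 58 px [230. 248.] xyz [ 462. -276.]
red area 46 px [240. 250.] xyz [ 483. -258.]
orange area 28 px [246. 274.] xyz [ 571. -289.]
yellow area 62 px [250. 244.] xyz [ 484. -223.]
white area 24 px [241. 241.] xyz [ 458. -239.]
scene tray
blue area 9 px [324. 203.] xyz [485.  40.]
red area 10 px [328. 206.] xyz [505.  41.]
red area 32 px [310. 209.] xyz [480. -10.]
yellow area 17 px [325. 209.] xyz [507.  25.]
white area 32 px [318. 211.] xyz [505.   4.]
white area 428 px [334. 227.] xyz [587.  -1.]
```

```bash
cat > fin.py <<'E'
from h import *
def tray():
    sc=snap('scene');h=hsv(sc);S,V=h[...,1],h[...,2]
    m=((S<70)&(V>100)).astype(np.uint8);b=np.zeros_like(m);b[195:250,290:370]=m[195:250,290:370]
    cs,_=cv2.findContours(b,0,1);c=max(cs,key=cv2.contourArea)[:,0,:]
    # extreme points: right (=+x,+y.. corner), bottom corner
    for p in (c[c[:,0].argmin()],c[c[:,0].argmax()],c[c[:,1].argmax()]): print('ext',p,np.round(at(sc,*p.astype(float),.03)*1000)[:2],np.round(at(sc,*p.astype(float),0)*1000)[:2])
E
python3 - <<'E'
from fin import *
tray()
im=cv2.imread('pics/scene0.png')
sc=get_image('scene');
# difference old/new around tray front rim
sc['color']=im[:,:,::-1].copy()
import h as hh, fin
fin.snap=lambda n:sc
print('old');fin.tray()
E
```

```text
ext [299 216] [477. -49.] [450. -32.]
ext [358 226] [617.  65.] [595.  85.]
ext [325 246] [623. -60.] [600. -43.]
old
ext [299 216] [477. -49.] [450. -32.]
ext [358 226] [617.  65.] [595.  85.]
ext [324 246] [621. -62.] [599. -46.]
```

Tray unmoved. Jerk back to dump.

>>> move_arm --moves '[[[60, 0, 0, 0], [122, 0, 0, 0], [140, 0, 0, 0], [140, 0, 0, 0], [140, 0, 30, 0], [140, 0, 60, 0]]]'

```text
t: 22.52
ee_pos: [0.687, 0.0138, 0.1342]
orientation: [-0.002, 0.709, 0.705, -0.001]
force: [0.0, -0.0, -1.7]
gripper_width: 0.113
gripper_force: 30.0
```

```bash
python3 - <<'E'
from beads import *
from fin import tray
print(np.round(sense()['ee_pos']*1000,1))
sc=snap('scene');print('scene tray');blobs(sc,(270,170,400,290),.013)
im=snap('top');print('top');blobs(im,(280,100,410,250),.013)
tray()
E
```

```text
[687.   13.8 134.2]
scene tray
blue area 29 px [325. 213.] xyz [501.  31.]
red area 24 px [398. 195.] xyz [572. 268.]
red area 21 px [360. 220.] xyz [588.  97.]
red area 26 px [312. 218.] xyz [494. -11.]
red area 79 px [326. 261.] xyz [657. -82.]
red area 63 px [318. 267.] xyz [ 662. -112.]
orange area 16 px [335. 213.] xyz [518.  56.]
yellow area 27 px [331. 226.] xyz [554.  13.]
white area 12 px [390. 198.] xyz [570. 237.]
white area 755 px [329. 223.] xyz [542.  16.]
white area 19 px [329. 212.] xyz [502.  45.]
white area 13 px [398. 211.] xyz [631. 216.]
white area 53 px [342. 273.] xyz [718. -73.]
white area 31 px [314. 275.] xyz [ 680. -138.]
top
red area 186 px [375. 159.] xyz [660. -93.]
white area 529 px [288. 119.] xyz [775. 145.]
white area 9 px [407. 127.] xyz [ 745. -181.]
white area 48 px [369. 142.] xyz [707. -76.]
white area 344 px [358. 207.] xyz [530. -42.]
ext [299 216] [477. -49.] [450. -32.]
ext [369 226] [637.  91.] [615. 112.]
ext [325 246] [623. -60.] [600. -43.]
```

>>> move_arm --moves '[[[-10, -20, 0, 0], [-30, -60, 0, 0], [-47, -110, 0, 0], [-47, -160, 0, 0], [-47, -210, 0, 0], [-47, -250, 0, 0], [-47, -270, 0, 0], [-47, -276, 0, 0], [-47, -276, -20, 0], [-47, -276, -45, 0]]]'

```text
t: 23.92
ee_pos: [0.6427, -0.2603, 0.0884]
orientation: [-0.0, 0.709, 0.706, 0.0]
force: [-0.4, -0.1, -2.2]
gripper_width: 0.11
gripper_force: 30.0
```

>>> move_arm --moves '[[[0, 0, -8, 0], [0, 0, -14, 0], [0, 0, -14, 0]]]'

```text
t: 24.3
ee_pos: [0.6429, -0.2618, 0.0754]
orientation: [-0.0, 0.709, 0.705, 0.0]
force: [-0.7, -0.6, -1.7]
gripper_width: 0.114
gripper_force: 30.0
```

>>> move_arm --moves '[[[0, 0, 0, 0], [0, 0, 0, 0], [0, 0, 3, 0], [0, 0, 8, 0], [-5, 0, 8, 0], [-10, 0, 5, 0], [-15, 0, 3, 0], [-20, 0, 1, 0], [-25, 0, -1, 0], [-30, 0, -3, 0]]]' --grip 0.5

```text
t: 25.55
ee_pos: [0.6125, -0.2625, 0.0724]
orientation: [0.0, 0.709, 0.705, 0.0]
force: [0.1, 0.2, 0.5]
gripper_width: 0.504
gripper_force: 0.0
```

>>> move_arm --moves '[[[-5, 0, -2, 0], [-10, 0, -4, 0], [-15, 0, -6, 0], [-20, 0, -8, 0], [-25, 0, -10, 0], [-30, 0, -12, 0], [-35, 0, -14, 0], [-40, 0, -15, 0], [-40, 0, -15, 0]]]'

```text
t: 26.68
ee_pos: [0.572, -0.2622, 0.0572]
orientation: [-0.001, 0.709, 0.705, -0.0]
force: [-1.3, 0.4, -0.1]
gripper_width: 0.504
gripper_force: 0.0
```

```bash
python3 - <<'E'
from beads import *
print(np.round(sense()['ee_pos']*1000,1))
sc=snap('scene','s10.png');blobs(sc,(205,215,292,300),.024)
E
```

```text
[ 572.  -262.2   57.2]
blue area 59 px [231. 248.] xyz [ 462. -275.]
red area 32 px [239. 250.] xyz [ 484. -260.]
red area 12 px [260. 269.] xyz [ 579. -249.]
orange area 16 px [238. 264.] xyz [ 529. -288.]
yellow area 14 px [252. 242.] xyz [ 481. -215.]
white area 32 px [248. 269.] xyz [ 561. -277.]
```

>>> move_arm --moves '[[[-5, 0, -1, 0], [-10, 0, -2, 0], [-15, 0, -2, 0], [-20, 0, -2, 0], [-25, 0, -3, 0], [-28, 0, -3, 0], [-28, 0, -3, 0]]]'

```text
t: 27.6
ee_pos: [0.5442, -0.2624, 0.0546]
orientation: [-0.0, 0.709, 0.705, -0.0]
force: [0.7, 0.3, -0.2]
gripper_width: 0.496
gripper_force: 0.0
```

```bash
python3 - <<'E'
from beads import *
print(np.round(sense()['ee_pos']*1000,1))
sc=snap('scene','s11.png');blobs(sc,(205,215,292,300),.024)
E
```

```text
[ 544.2 -262.4   54.6]
blue area 57 px [231. 248.] xyz [ 461. -275.]
red area 13 px [238. 251.] xyz [ 485. -264.]
red area 26 px [254. 264.] xyz [ 555. -252.]
orange area 29 px [232. 256.] xyz [ 492. -288.]
white area 79 px [242. 263.] xyz [ 531. -278.]
```

>>> move_arm --moves '[[[2, 0, 0, 0], [5, 0, 0, 0], [5, 0, 0, 0], [5, 0, 0, 0], [5, 0, 0, 0], [5, 0, 0, 0], [5, 0, 0, 0]]]' --grip 0

```text
t: 28.52
ee_pos: [0.5496, -0.2625, 0.0545]
orientation: [-0.0, 0.709, 0.705, -0.0]
force: [0.1, -0.2, -0.2]
gripper_width: 0.113
gripper_force: 30.0
```

>>> move_arm --moves '[[[0, 0, -2, 0], [0, 0, -4, 0], [0, 0, -6, 0], [0, 0, -8, 0], [0, 0, -8, 0]]]'

```text
t: 29.15
ee_pos: [0.5498, -0.2629, 0.0533]
orientation: [0.001, 0.709, 0.705, -0.001]
force: [-7.3, 3.8, 37.1]
gripper_width: 0.114
gripper_force: 30.0
```

>>> move_arm --moves '[[[0, 0, 7, 0], [-4, 0, 7, 0], [-8, 0, 7, 0], [-12, 0, 7, 0], [-16, 0, 7, 0], [-20, 0, 7, 0], [-24, 0, 7, 0], [-24, 0, 7, 0]]]'

```text
t: 30.15
ee_pos: [0.5251, -0.2625, 0.0534]
orientation: [-0.0, 0.709, 0.705, -0.0]
force: [0.9, -1.2, 3.5]
gripper_width: 0.116
gripper_force: 30.0
```

>>> move_arm --moves '[[[-4, 0, 0, 0], [-8, 0, 0, 0], [-11, 0, 0, 0], [-14, 0, 0, 0], [-14, 0, 0, 0]]]'

```text
t: 30.78
ee_pos: [0.5111, -0.2624, 0.0535]
orientation: [-0.001, 0.709, 0.705, -0.0]
force: [1.2, -0.0, 1.6]
gripper_width: 0.112
gripper_force: 30.0
```

```bash
python3 - <<'E'
from beads import *
print(np.round(sense()['ee_pos']*1000,1))
sc=snap('scene','s12.png');blobs(sc,(200,215,292,300),.03)
E
```

```text
[ 511.1 -262.4   53.5]
blue area 46 px [230. 246.] xyz [ 460. -273.]
red area 31 px [202. 229.] xyz [ 348. -308.]
red area 22 px [237. 250.] xyz [ 485. -266.]
```

>>> move_arm --moves '[[[0, 0, 3, 0], [0, 0, 7, 0], [0, 0, 12, 0], [0, 0, 18, 0], [0, 0, 25, 0], [0, 0, 33, 0], [1, 0, 42, 0], [3, 0, 52, 0], [6, 0, 64, 0], [10, 0, 75, 0]]]'

```text
t: 32.08
ee_pos: [0.5221, -0.2626, 0.1295]
orientation: [0.0, 0.709, 0.705, 0.0]
force: [-0.0, -0.3, -2.2]
gripper_width: 0.112
gripper_force: 30.0
```

>>> move_arm --moves '[[[2, 0, 6, 0], [2, 0, 9, 0], [2, 0, 9, 0]]]'

```text
t: 32.45
ee_pos: [0.5236, -0.2624, 0.1375]
orientation: [-0.0, 0.709, 0.705, -0.0]
force: [-0.2, -0.2, -1.9]
gripper_width: 0.115
gripper_force: 30.0
```

```bash
python3 - <<'E'
from beads import *
print(np.round(sense()['ee_pos']*1000,1))
sc=snap('scene','s13.png');blobs(sc,(200,205,292,300),.024)
im=snap('top','t13.png');print('top');blobs(im,(420,155,468,255),.024)
E
```

```text
[ 523.6 -262.4  137.5]
blue area 51 px [238. 253.] xyz [ 493. -270.]
red area 31 px [202. 229.] xyz [ 342. -306.]
red area 28 px [235. 231.] xyz [ 411. -232.]
orange area 8 px [232. 258.] xyz [ 499. -291.]
white area 11 px [227. 236.] xyz [ 414. -261.]
white area 14 px [253. 255.] xyz [ 526. -238.]
top
yellow area 13 px [429. 225.] xyz [ 478. -231.]
white area 10 px [430. 216.] xyz [ 501. -233.]
```

>>> move_arm --moves '[[[0, 3, 0, 0], [0, 9, 0, 0], [0, 18, 0, 0], [2, 29, 0, 0], [4, 42, 0, 0], [6, 56, 0, 0], [8, 70, 0, 0], [10, 84, 0, 0], [12, 98, 0, 0], [14, 112, 0, 0]]]'

```text
t: 33.8
ee_pos: [0.5379, -0.1495, 0.1376]
orientation: [0.0, 0.709, 0.705, 0.0]
force: [-0.5, -0.2, -3.4]
gripper_width: 0.114
gripper_force: 30.0
```

>>> move_arm --moves '[[[2, 14, 0, 0], [4, 28, 0, 0], [6, 42, 0, 0], [8, 56, 0, 0], [10, 70, 0, 0], [11, 84, 0, 0], [12, 98, 0, 0], [12, 112, 0, 0], [12, 125, 0, 0], [12, 136, 0, 0]]]'

```text
t: 35.05
ee_pos: [0.5497, -0.0136, 0.1375]
orientation: [-0.0, 0.709, 0.705, -0.0]
force: [0.2, -0.4, -2.0]
gripper_width: 0.111
gripper_force: 30.0
```

>>> move_arm --moves '[[[0, 9, 0, 0], [0, 16, 0, 0], [0, 21, 0, 0], [0, 24, 0, 0], [0, 25, 0, 0], [0, 25, -8, 0], [0, 25, -20, 0], [0, 25, -34, 0], [0, 25, -46, 0], [0, 25, -50, 0]]]'

```text
t: 36.3
ee_pos: [0.549, 0.0106, 0.0861]
orientation: [-0.001, 0.709, 0.705, -0.001]
force: [-0.5, -0.5, -1.5]
gripper_width: 0.115
gripper_force: 30.0
```

```bash
python3 - <<'E'
from beads import *
print(np.round(sense()['ee_pos']*1000,1))
sc=snap('scene','s14.png');blobs(sc,(205,215,292,300),.024)
im=snap('top','t14.png');print('top');blobs(im,(420,155,468,255),.024)
print('tray area');blobs(sc,(295,180,365,250),.05)
E
```

```text
[549.   10.6  86.1]
blue area 52 px [237. 253.] xyz [ 492. -270.]
orange area 8 px [232. 258.] xyz [ 499. -291.]
white area 31 px [254. 255.] xyz [ 525. -237.]
top
blue area 64 px [443. 223.] xyz [ 481. -268.]
orange area 56 px [454. 221.] xyz [ 487. -296.]
white area 35 px [431. 209.] xyz [ 520. -237.]
tray area
red area 71 px [326. 209.] xyz [518.  23.]
yellow area 27 px [331. 226.] xyz [584.  -9.]
white area 8 px [315. 210.] xyz [501.  -6.]
white area 340 px [334. 228.] xyz [597.  -7.]
white area 21 px [309. 213.] xyz [502. -29.]
white area 17 px [302. 217.] xyz [505. -57.]
```

>>> move_arm --moves '[[[60, 0, 0, 0], [122, 0, 0, 0], [140, 0, 0, 0], [140, 0, 0, 0], [140, 0, 30, 0], [140, 0, 60, 0]]]'

```text
t: 37.15
ee_pos: [0.6872, 0.0108, 0.1473]
orientation: [-0.002, 0.709, 0.705, -0.001]
force: [0.1, 0.7, -1.2]
gripper_width: 0.112
gripper_force: 30.0
```

```bash
python3 - <<'E'
from beads import *
print(np.round(sense()['ee_pos']*1000,1))
sc=snap('scene','s15.png');print('scene tray');blobs(sc,(295,180,365,250),.013)
im=snap('top','t15.png');print('top');blobs(im,(420,155,468,255),.024)
print('top tray');blobs(im,(305,175,370,235),.013)
a=cv2.resize(im['color'][140:265,290:480],None,fx=3,fy=3,interpolation=2)
b=cv2.resize(sc['color'][175:260,285:385],None,fx=5,fy=5,interpolation=2)[:375]
c=cv2.resize(a,(400,263)); cv2.imwrite('pics/v14.png',np.vstack([b[:, :500],np.hstack([c[:225],np.zeros((225,100,3),np.uint8)])])[:,:,::-1])
E
```

```text
[687.2  10.8 147.3]
scene tray
blue area 26 px [325. 212.] xyz [497.  33.]
red area 8 px [359. 215.] xyz [570. 109.]
red area 26 px [312. 218.] xyz [494. -11.]
red area 22 px [328. 219.] xyz [526.  22.]
red area 16 px [361. 223.] xyz [602.  91.]
orange area 18 px [335. 213.] xyz [518.  56.]
yellow area 31 px [330. 207.] xyz [488.  60.]
yellow area 31 px [331. 225.] xyz [553.  14.]
white area 717 px [329. 223.] xyz [542.  16.]
top
blue area 66 px [443. 223.] xyz [ 481. -267.]
orange area 58 px [454. 221.] xyz [ 487. -296.]
white area 38 px [431. 209.] xyz [ 520. -237.]
top tray
white area 281 px [358. 208.] xyz [528. -44.]
```

>>> move_arm --moves '[[[-10, -20, 0, 0], [-30, -60, 0, 0], [-50, -110, 0, 0], [-70, -160, 0, 0], [-82, -210, 0, 0], [-82, -250, 0, 0], [-82, -270, 0, 0], [-82, -273, 0, 0], [-82, -273, -30, 0], [-82, -273, -60, 0]]]'

```text
t: 38.5
ee_pos: [0.6076, -0.2604, 0.0869]
orientation: [-0.001, 0.709, 0.706, 0.0]
force: [-0.4, -2.0, -0.8]
gripper_width: 0.117
gripper_force: 30.0
```

>>> move_arm --moves '[[[0, 0, -8, 0], [0, 0, -12, 0], [0, 0, -12, 0]]]'

```text
t: 38.88
ee_pos: [0.608, -0.2617, 0.0761]
orientation: [-0.0, 0.709, 0.705, 0.0]
force: [0.5, -0.4, -1.7]
gripper_width: 0.115
gripper_force: 30.0
```

>>> move_arm --moves '[[[0, 0, -4, 0], [-6, 0, -6, 0], [-12, 0, -9, 0], [-18, 0, -12, 0], [-24, 0, -15, 0], [-30, 0, -18, 0], [-36, 0, -21, 0], [-40, 0, -22, 0], [-44, 0, -22, 0], [-44, 0, -22, 0]]]'

```text
t: 40.12
ee_pos: [0.5633, -0.2624, 0.0536]
orientation: [-0.0, 0.709, 0.705, -0.0]
force: [-0.0, 0.3, -1.8]
gripper_width: 0.109
gripper_force: 30.0
```

```bash
python3 - <<'E'
from beads import *
print(np.round(sense()['ee_pos']*1000,1))
sc=snap('scene','s16.png');blobs(sc,(205,215,292,300),.024)
E
```

```text
[ 563.3 -262.4   53.6]
blue area 49 px [238. 253.] xyz [ 493. -270.]
orange area 15 px [232. 258.] xyz [ 497. -291.]
white area 80 px [242. 264.] xyz [ 535. -278.]
```

>>> move_arm --moves '[[[-50, 0, 0, 0], [-58, 0, 10, 0], [-60, 0, 14, 0], [-60, 0, 14, 0], [-60, 0, 14, 0]]]'

```text
t: 40.8
ee_pos: [0.5048, -0.2627, 0.0676]
orientation: [0.001, 0.709, 0.705, 0.0]
force: [0.1, -0.8, -2.5]
gripper_width: 0.111
gripper_force: 30.0
```

```bash
python3 - <<'E'
from beads import *
print(np.round(sense()['ee_pos']*1000,1))
sc=snap('scene','s17.png');blobs(sc,(200,205,292,300),.05)
E
```

```text
[ 504.8 -262.7   67.6]
blue area 50 px [232. 242.] xyz [ 469. -271.]
red area 31 px [202. 229.] xyz [ 368. -315.]
white area 24 px [232. 250.] xyz [ 493. -285.]
```

View pics/s17.png

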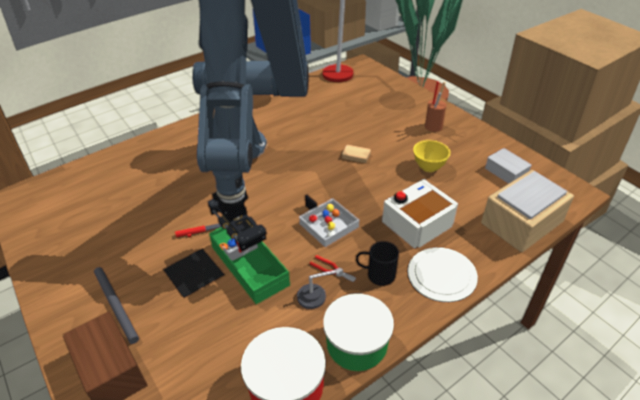

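>>> move_arm --moves '[[[0, 0, 3, 0], [0, 0, 7, 0], [0, 0, 12, 0], [0, 0, 18, 0], [0, 0, 25, 0], [0, 0, 33, 0], [1, 0, 42, 0], [3, 0, 52, 0], [6, 0, 62, 0], [8, 0, 70, 0]]]'

```text
t: 42.1
ee_pos: [0.5122, -0.2626, 0.1384]
orientation: [0.0, 0.709, 0.705, 0.0]
force: [0.1, -0.3, -2.1]
gripper_width: 0.115
gripper_force: 30.0
```

```bash
python3 - <<'E'
from beads import *
print(np.round(sense()['ee_pos']*1000,1))
sc=snap('scene','s18.png');blobs(sc,(200,205,292,300),.1)
h=hsv(sc);H,S,V=h[...,0],h[...,1],h[...,2]
im=snap('top');blobs(im,(420,155,468,255),.024)
E
```

```text
[ 512.2 -262.6  138.4]
blue area 53 px [230. 226.] xyz [ 457. -264.]
red area 31 px [202. 229.] xyz [ 419. -330.]
orange area 12 px [218. 231.] xyz [ 455. -300.]
white area 25 px [230. 233.] xyz [ 481. -277.]
white area 42 px [430. 225.] xyz [ 477. -232.]
```

>>> move_arm --moves '[[[1, 0, 0, 0], [3, 0, 0, 0], [6, 0, 0, 0], [10, 0, 0, 0], [15, 0, 0, 0], [20, 0, 0, 0], [25, 0, 0, 0], [29, 0, 0, 0], [32, 0, 0, 0], [33, 0, 0, 0]]]'

```text
t: 43.45
ee_pos: [0.5449, -0.2624, 0.1375]
orientation: [-0.0, 0.709, 0.705, -0.0]
force: [-1.4, -0.6, -1.8]
gripper_width: 0.117
gripper_force: 30.0
```

>>> move_arm --moves '[[[-20, 0, 0, 0], [-36, 0, 0, 0], [-48, 0, 0, 0], [-56, 0, 0, 0], [-61, 0, 0, 0], [-63, 0, 0, 0], [-63, 0, 0, 0]]]'

```text
t: 44.32
ee_pos: [0.482, -0.2626, 0.1376]
orientation: [0.0, 0.709, 0.705, 0.0]
force: [0.1, 0.1, -1.7]
gripper_width: 0.109
gripper_force: 30.0
```

```bash
python3 - <<'E'
from beads import *
print(np.round(sense()['ee_pos']*1000,1))
sc=snap('scene','s19.png');blobs(sc,(195,195,292,300),.11)
im=snap('top');blobs(im,(420,155,468,255),.024)
E
```

```text
[ 482.  -262.6  137.6]
blue area 40 px [225. 221.] xyz [ 442. -268.]
red area 18 px [235. 226.] xyz [ 476. -255.]
red area 62 px [199. 229.] xyz [ 427. -340.]
orange area 11 px [213. 226.] xyz [ 437. -304.]
white area 52 px [430. 238.] xyz [ 443. -232.]
```

>>> move_arm --moves '[[[0, 3, 0, 0], [1, 9, 0, 0], [2, 18, 0, 0], [4, 29, 0, 0], [6, 41, 0, 0], [9, 53, 0, 0], [12, 65, 0, 0], [16, 77, 0, 0], [20, 89, 0, 0], [24, 101, 0, 0]]]'

```text
t: 45.68
ee_pos: [0.5061, -0.1607, 0.1376]
orientation: [0.0, 0.709, 0.705, 0.0]
force: [-0.1, -0.0, -2.7]
gripper_width: 0.114
gripper_force: 30.0
```

>>> move_arm --moves '[[[5, 12, 0, 0], [10, 24, 0, 0], [15, 36, 0, 0], [20, 48, 0, 0], [25, 60, 0, 0], [30, 72, 0, 0], [35, 84, 0, 0], [40, 96, 0, 0], [45, 108, 0, 0], [50, 120, 0, 0]]]'

```text
t: 46.92
ee_pos: [0.5561, -0.0406, 0.1375]
orientation: [-0.0, 0.709, 0.705, -0.0]
force: [0.4, -0.0, -2.1]
gripper_width: 0.112
gripper_force: 30.0
```

>>> move_arm --moves '[[[5, 11, 0, 0], [10, 21, 0, 0], [15, 30, 0, 0], [19, 37, 0, 0], [23, 42, 0, 0], [26, 45, 0, 0], [28, 47, 0, 0], [29, 47, 0, 0], [29, 47, 0, 0]]]'

```text
t: 48.05
ee_pos: [0.5848, 0.0053, 0.1375]
orientation: [0.0, 0.709, 0.705, -0.0]
force: [0.3, -0.1, -2.2]
gripper_width: 0.112
gripper_force: 30.0
```

>>> move_arm --moves '[[[0, 0, -3, 0], [0, 0, -9, 0], [0, 0, -18, 0], [0, 0, -28, 0], [0, 0, -38, 0], [0, 0, -46, 0], [0, 0, -50, 0], [0, 0, -50, 0]]]'

```text
t: 49.05
ee_pos: [0.5846, 0.0055, 0.0872]
orientation: [-0.0, 0.709, 0.705, -0.0]
force: [-0.8, 0.6, -1.5]
gripper_width: 0.11
gripper_force: 30.0
```

```bash
python3 - <<'E'
from beads import *
from fin import tray
print(np.round(sense()['ee_pos']*1000,1))
sc=snap('scene','s20.png');blobs(sc,(295,180,365,255),.05)
im=snap('top');print('trough');blobs(im,(420,155,468,255),.024)
tray()
E
```

```text
[584.6   5.5  87.2]
blue area 46 px [325. 214.] xyz [533.   7.]
red area 35 px [336. 216.] xyz [560.  27.]
red area 9 px [311. 218.] xyz [522. -37.]
orange area 19 px [314. 218.] xyz [528. -31.]
yellow area 22 px [329. 207.] xyz [516.  35.]
white area 17 px [322. 205.] xyz [497.  24.]
white area 45 px [305. 216.] xyz [504. -44.]
white area 208 px [340. 228.] xyz [608.   6.]
white area 22 px [326. 220.] xyz [556.  -7.]
white area 40 px [314. 225.] xyz [552. -48.]
trough
ext [299 216] [477. -49.] [450. -32.]
ext [358 226] [617.  65.] [595.  85.]
ext [325 246] [623. -60.] [600. -43.]
```

>>> move_arm --moves '[[[60, 0, 0, 0], [105, 0, 0, 0], [110, 0, 0, 0], [110, 0, 0, 0], [110, 0, 30, 0], [110, 0, 60, 0], [110, -60, 60, 0], [110, -110, 60, 0]]]'

```text
t: 50.2
ee_pos: [0.6931, -0.105, 0.1483]
orientation: [-0.0, 0.709, 0.705, -0.0]
force: [-0.1, -0.3, -2.1]
gripper_width: 0.111
gripper_force: 30.0
```

```bash
python3 - <<'E'
from beads import *
from fin import tray
print(np.round(sense()['ee_pos']*1000,1))
sc=snap('scene','s21.png');print('scene');blobs(sc,(295,180,365,255),.02)
im=snap('top','t21.png');print('top trough');blobs(im,(420,155,468,255),.024)
print('top tray');blobs(im,(305,175,370,235),.013)
tray()
E
```

```text
[ 693.1 -105.   148.3]
scene
blue area 13 px [322. 231.] xyz [562. -27.]
red area 26 px [331. 242.] xyz [613. -32.]
orange area 14 px [317. 227.] xyz [539. -26.]
white area 211 px [314. 234.] xyz [556. -51.]
white area 9 px [306. 245.] xyz [580. -94.]
top trough
top tray
blue area 50 px [333. 218.] xyz [502.  26.]
red area 38 px [336. 208.] xyz [529.  18.]
orange area 35 px [323. 212.] xyz [519.  52.]
yellow area 51 px [333. 192.] xyz [572.  25.]
white area 762 px [327. 195.] xyz [564.  40.]
white area 14 px [327. 218.] xyz [503.  42.]
ext [299 216] [477. -49.] [450. -32.]
ext [333 246] [637. -42.] [614. -25.]
ext [305 249] [ 598. -112.] [575. -97.]
```

>>> move_arm --moves '[[[-30, -20, 0, 0], [-65, -55, 0, 0], [-100, -95, 0, 0], [-130, -140, 0, 0], [-155, -185, 0, 0], [-180, -230, 0, 0], [-195, -265, 0, 0], [-206, -285, 0, 0], [-206, -295, 0, 0], [-206, -295, 0, 0]]]'

```text
t: 51.6
ee_pos: [0.4893, -0.3988, 0.1475]
orientation: [-0.0, 0.709, 0.705, 0.0]
force: [0.6, 0.8, -1.6]
gripper_width: 0.11
gripper_force: 30.0
```

>>> move_arm --moves '[[[0, 0, -20, 0], [0, 0, -45, 0], [0, 0, -65, 0], [0, 0, -80, 0], [0, 0, -87, 0], [0, 0, -91, 0], [0, 0, -92, 0]]]'

```text
t: 52.48
ee_pos: [0.489, -0.3996, 0.0558]
orientation: [0.0, 0.709, 0.705, -0.0]
force: [-0.6, 0.7, -1.1]
gripper_width: 0.112
gripper_force: 30.0
```

```bash
python3 - <<'E'
from beads import *
from fin import tray
print(np.round(sense()['ee_pos']*1000,1),sense()['force'])
sc=snap('scene','s22.png');print('scene');blobs(sc,(290,180,370,255),.02)
print('top trough');im=snap('top','t22.png');blobs(im,(420,155,468,255),.024)
print('top tray');blobs(im,(300,170,375,240),.013)
tray()
E
```

```text
[ 489.  -399.6   55.8] [-0.56860052  0.70307357 -1.14515311]
scene
blue area 27 px [325. 213.] xyz [505.  28.]
blue area 21 px [322. 232.] xyz [567. -28.]
red area 26 px [312. 218.] xyz [500. -15.]
red area 24 px [328. 219.] xyz [533.  18.]
orange area 21 px [335. 213.] xyz [523.  52.]
orange area 15 px [317. 227.] xyz [540. -27.]
yellow area 31 px [330. 208.] xyz [495.  54.]
yellow area 28 px [338. 226.] xyz [575.  25.]
white area 14 px [318. 214.] xyz [496.  10.]
white area 14 px [302. 218.] xyz [482. -41.]
white area 173 px [335. 226.] xyz [569.  16.]
white area 41 px [315. 224.] xyz [523. -25.]
white area 12 px [322. 236.] xyz [578. -38.]
top trough
top tray
blue area 41 px [354. 194.] xyz [565. -33.]
blue area 44 px [332. 217.] xyz [503.  27.]
red area 36 px [336. 208.] xyz [529.  18.]
red area 42 px [348. 220.] xyz [494. -15.]
orange area 39 px [352. 206.] xyz [533. -27.]
orange area 32 px [323. 211.] xyz [519.  53.]
yellow area 50 px [332. 192.] xyz [572.  25.]
yellow area 48 px [322. 222.] xyz [490.  54.]
white area 10 px [350. 181.] xyz [600. -24.]
white area 852 px [344. 204.] xyz [538.  -4.]
white area 32 px [313. 192.] xyz [573.  78.]
white area 9 px [331. 182.] xyz [598.  29.]
white area 23 px [313. 216.] xyz [507.  77.]
white area 11 px [325. 228.] xyz [475.  46.]
ext [299 216] [477. -49.] [450. -32.]
ext [358 226] [617.  65.] [595.  85.]
ext [325 246] [623. -60.] [600. -43.]
```

>>> move_arm --moves '[[[0, 0, -1, 0], [0, 0, -2, 0], [0, 0, -2, 0]]]'

```text
t: 53.0
ee_pos: [0.4887, -0.3995, 0.0535]
orientation: [-0.0, 0.709, 0.705, -0.0]
force: [0.0, 0.0, -1.3]
gripper_width: 0.118
gripper_force: 30.0
```

```bash
python3 - <<'E'
from beads import *
print(np.round(sense()['ee_pos']*1000,1),sense()['force'])
for n,b,z in(('scene',(290,190,370,255),.02),('top',(300,170,375,240),.018)):
    im=snap(n);h=hsv(im)
    x=im['color'][b[1]:b[3],b[0]:b[2]].astype(int)
    for th in (205,220,235):
        m=((x.min(2)>th)).astype(np.uint8);k,_,st,ce=cv2.connectedComponentsWithStats(m)
        print(n,th,[(st[i,4],np.round(at(im,ce[i][0]+b[0],ce[i][1]+b[1],z)[:2]*1000)) for i in range(1,k) if st[i,4]>5])
E
```

```text
[ 488.7 -399.5   53.5] [ 0.01824602  0.0106753  -1.2900523 ]
scene 205 []
scene 220 []
scene 235 []
top 205 [(np.int32(6), array([586.,  -6.])), (np.int32(52), array([510., -30.]))]
top 220 []
top 235 []
```

>>> move_arm --moves '[[[0, 0, -1, 0], [0, 0, -2, 0], [0, 0, -3, 0], [0, 0, -3, 0]]]'

```text
t: 53.6
ee_pos: [0.4889, -0.3994, 0.0534]
orientation: [0.0, 0.709, 0.705, -0.0]
force: [-2.8, 4.4, 14.0]
gripper_width: 0.114
gripper_force: 30.0
```

```bash
python3 - <<'E'
from beads import *
print(np.round(sense()['ee_pos']*1000,1),sense()['force'])
for n,b,z in(('top',(308,178,368,234),.02),('scene',(296,196,362,246),.02)):
    im=snap(n);o=cv2.imread(f'pics/{n}0.png')[:,:,::-1].astype(int);d=im['color'].astype(int)-o
    hs=hsv(im)
    m=((np.abs(d).max(2)>18)&(hs[...,1]<60))[b[1]:b[3],b[0]:b[2]].astype(np.uint8)
    k,_,st,ce=cv2.connectedComponentsWithStats(m)
    for i in range(1,k):
        if st[i,4]>7:
            u,v=ce[i]+b[:2]; print(n,st[i],np.round(at(im,u,v,z)[:2]*1000),'rgb',im['color'][int(v),int(u)],'old',o[int(v),int(u)])
E
```

```text
[ 488.9 -399.4   53.4] [-2.79113765  4.38250515 13.9706682 ]
top [  4   3  32  30 389] [569.  51.] rgb [155 154 151] old [192 191 191]
top [ 34   5  16  13 105] [582. -19.] rgb [174 173 161] old [189 189 189]
top [51  9  3  7  8] [576. -50.] rgb [170 161 153] old [150 144 139]
top [39 13 13 11 35] [554. -36.] rgb [ 74  92 145] old [189 188 189]
top [ 14  25  41  25 380] [508.  -2.] rgb [205 202 205] old [185 183 183]
top [ 5 34  2  7 11] [509.  77.] rgb [164 147 142] old [181 170 163]
top [49 45  7  5 13] [478. -47.] rgb [192 192 194] old [182 182 183]
top [33 49  7  2  8] [476.  -4.] rgb [180 176 175] old [158 156 154]
scene [45  9 18 16 25] [552.  89.] rgb [143 131 122] old [166 150 140]
scene [ 10  13  31  19 152] [523.  -0.] rgb [132 135 136] old [179 182 184]
scene [ 3 14 11  8 16] [468. -26.] rgb [114  93  78] old [92 77 67]
scene [ 25  19  32  24 154] [577.  23.] rgb [219 191  58] old [185 187 189]
```

>>> move_arm --moves '[[[0, 0, 3, 0], [0, 0, 3, 0]]]'

```text
t: 53.95
ee_pos: [0.4889, -0.3996, 0.0536]
orientation: [0.0, 0.709, 0.705, -0.0]
force: [-0.2, -0.4, -2.1]
gripper_width: 0.11
gripper_force: 30.0
```

>>> move_arm --moves '[[[0, 0, 0, 0], [0, 0, 0, 0], [0, 0, 0, 0], [0, 0, 0, 0], [0, 0, 0, 0], [0, 0, 0, 0], [0, 0, 0, 0], [0, 0, 40, 0], [0, 0, 90, 0], [0, 0, 140, 0]]]' --grip 1

```text
t: 55.2
ee_pos: [0.4885, -0.3992, 0.1947]
orientation: [-0.0, 0.709, 0.705, 0.0]
force: [1.9, 0.2, -0.1]
gripper_width: 0.991
gripper_force: 0.0
```

>>> move_arm --moves '[[[-20, -30, 10, 0], [-50, -70, 20, -5], [-80, -110, 20, -10], [-110, -150, 20, -20], [-120, -160, 20, -25], [-120, -160, 20, -25]]]'

```text
t: 55.95
ee_pos: [0.3676, -0.5603, 0.2133]
orientation: [-0.0, 0.845, 0.534, 0.0]
force: [-0.4, 0.2, -0.1]
gripper_width: 0.992
gripper_force: 0.0
```

```bash
python3 - <<'E'
from beads import *
print(np.round(sense()['ee_pos']*1000,1))
im=snap('top','t23.png');g=cv2.cvtColor(im['color'],cv2.COLOR_RGB2GRAY).astype(int)
print('tray gray');
for v in range(180,232,2): print(v,*[g[v:v+2,u:u+2].mean().astype(int) for u in range(310,366,2)])
print('scoop');
for v in range(212,262,3): print(v,*[g[v:v+3,u:u+3].mean().astype(int) for u in range(466,526,3)])
blobs(im,(466,200,525,262),.1)
E
```

```text
[ 367.6 -560.3  213.3]
tray gray
180 90 113 116 117 121 122 124 121 123 125 126 129 132 135 134 136 135 130 137 138 146 146 146 145 146 128 106 106
182 123 170 170 171 167 158 154 139 141 137 133 141 131 131 123 124 126 138 147 132 122 111 110 111 134 124 87 89
184 133 157 137 136 128 120 159 177 156 121 116 124 118 115 118 124 173 212 205 171 129 118 130 135 142 118 70 70
186 138 160 144 137 120 143 209 214 182 128 116 132 151 166 168 174 212 213 180 168 129 117 138 174 169 126 69 67
188 136 162 142 126 117 149 210 208 159 124 133 162 157 160 175 188 203 188 134 157 122 115 117 169 179 127 71 69
190 130 162 136 121 119 131 179 167 127 150 178 186 168 129 121 141 175 176 159 137 114 105 91 121 160 128 72 68
192 131 172 122 117 117 123 163 165 146 178 206 202 156 117 115 119 156 181 162 132 100 93 85 69 114 135 74 66
194 132 167 120 117 117 122 175 191 183 178 178 165 127 116 116 114 143 185 189 166 101 92 82 65 98 132 75 66
196 124 170 125 116 119 122 174 191 191 188 178 155 126 119 118 128 166 187 188 181 121 80 72 75 109 142 77 68
198 121 167 125 118 117 122 175 191 191 191 192 186
[... 2493 characters left out ...]
 190 189 188 186 185 186 183 184 184 144 37 37 52 111 116 116
242 73 32 35 54 74 75 67 61 63 63 62 62 61 55 36 35 43 105 114 115
245 74 30 28 30 40 39 37 39 38 36 38 37 36 37 36 36 42 109 119 113
248 81 34 29 30 37 38 39 37 38 40 37 37 38 37 35 35 41 112 125 124
251 85 36 29 31 36 38 38 38 37 38 39 38 36 36 38 37 39 104 120 119
254 77 36 27 29 37 41 43 44 47 47 53 59 61 61 65 64 72 103 111 111
257 102 91 90 89 94 107 106 106 106 106 108 109 110 109 108 107 110 109 109 110
260 112 113 112 110 112 112 111 113 110 111 109 111 110 110 109 108 109 109 109 110
red area 83 px [497. 219.] xyz [ 489. -388.]
white area 15 px [477. 229.] xyz [ 465. -335.]
white area 394 px [493. 234.] xyz [ 451. -375.]
```

>>> move_arm --moves '[[[40, 40, 0, -5], [80, 95, 0, -11], [110, 150, 0, -18], [120, 210, 0, -25], [120, 270, 0, -32], [120, 330, 0, -39], [110, 390, 0, -46], [95, 450, 0, -53], [75, 510, 0, -60], [62, 560, 0, -63]]]'

```text
t: 57.25
ee_pos: [0.4289, 0.0039, 0.2137]
orientation: [-0.0, 1.0, 0.015, -0.0]
force: [-0.4, 0.6, -0.2]
gripper_width: 0.999
gripper_force: 0.0
```

>>> move_arm --moves '[[[0, 11, 0, 0], [0, 11, -40, 0], [0, 11, -80, 0], [0, 11, -110, 0], [0, 11, -120, 0], [0, 11, -120, 0]]]'

```text
t: 58.0
ee_pos: [0.4311, 0.0114, 0.0934]
orientation: [-0.0, 1.0, 0.015, -0.0]
force: [0.1, 0.5, -0.2]
gripper_width: 0.997
gripper_force: 0.0
```

```bash
python3 - <<'E'
from beads import *
from fin import tray
s=sense();q=s['orientation'];print(np.round(s['ee_pos']*1000,1),'tool y',2*np.degrees(np.arctan2(q[2],q[1]))-90)
tray()
im=snap('top','t24.png');h=hsv(im)
print(rect(im,(h[...,1]<60)&(h[...,2]>110),.03,(300,170,375,232))[0])
E
```

```text
[431.1  11.4  93.4] tool y -88.31143761384128
ext [299 217] [481. -51.] [454. -34.]
ext [358 226] [617.  65.] [595.  85.]
ext [325 246] [623. -60.] [600. -43.]
((538.6340942382812, 13.594615936279297), (132.815185546875, 125.36662292480469), 89.33712768554688)
```

Tray still in place; lower onto the fin (TCP z 22) and grip.

>>> move_arm --moves '[[[0, 0, -25, 0], [0, 0, -50, 0], [0, 0, -66, 0], [0, 0, -71, 0], [0, 0, -71, 0]]]'

```text
t: 58.72
ee_pos: [0.4314, 0.0114, 0.0231]
orientation: [0.0, 1.0, 0.014, 0.001]
force: [0.4, 0.3, -0.0]
gripper_width: 1.002
gripper_force: 0.0
```

>>> move_arm --moves '[[[0, 0, 0, 0], [0, 0, 0, 0], [0, 0, 0, 0], [0, 0, 0, 0], [0, 0, 0, 0], [0, 0, 0, 0], [0, 0, 0, 0], [0, 0, 0, 0], [0, 0, 0, 0], [0, 0, 0, 0]]]' --grip 0

```text
t: 59.98
ee_pos: [0.4307, 0.0116, 0.0225]
orientation: [0.0, 1.0, 0.015, -0.0]
force: [-0.4, 1.0, -0.5]
gripper_width: 0.133
gripper_force: 30.0
```

>>> move_arm --moves '[[[0, 3, 0, 0], [0, 9, 0, 0], [0, 18, 0, 0], [0, 29, 0, 0], [0, 41, 0, 0], [0, 54, 0, 0], [0, 67, 0, 0], [0, 80, 0, 0], [0, 93, 0, 0], [0, 106, 0, 0]]]'

```text
t: 61.22
ee_pos: [0.4306, 0.1184, 0.0225]
orientation: [-0.0, 1.0, 0.014, -0.0]
force: [-0.2, -2.2, -1.5]
gripper_width: 0.135
gripper_force: 30.0
```

>>> move_arm --moves '[[[0, 13, 0, 0], [0, 26, 0, 0], [0, 39, 0, 0], [0, 52, 0, 0], [0, 65, 0, -0.2], [0, 77, 0, -0.4], [0, 88, 0, -0.6], [0, 97, 0, -0.6], [0, 104, 0, -0.6], [0, 109, 0, -0.6]]]'

```text
t: 62.48
ee_pos: [0.4307, 0.2268, 0.0225]
orientation: [0.0, 1.0, 0.009, -0.0]
force: [-0.3, -3.4, -0.8]
gripper_width: 0.137
gripper_force: 30.1
```

>>> move_arm --moves '[[[0, 2, 0, 0], [0, 3, 0, 0], [0, 3, 0, 0]]]'

```text
t: 62.85
ee_pos: [0.4307, 0.2295, 0.0225]
orientation: [-0.0, 1.0, 0.009, -0.0]
force: [0.4, -0.6, -1.5]
gripper_width: 0.137
gripper_force: 30.1
```

```bash
python3 - <<'E'
from beads import *
s=sense();q=s['orientation'];print(np.round(s['ee_pos']*1000,1),'tool y',2*np.degrees(np.arctan2(q[2],q[1]))-90,s['force'])
im=snap('top','t25.png');h=hsv(im);g=cv2.cvtColor(im['color'],cv2.COLOR_RGB2GRAY)
# tray front rim (x~597) left/right edges along rows
for v in (186,190,196,202):
    print(v,g[v,210:300].tolist())
blobs(im,(215,172,290,240),.02)
E
```

```text
[430.7 229.5  22.5] tool y -88.97349082020975 [ 0.41616339 -0.60312651 -1.54837261]
186 [123, 123, 120, 122, 123, 122, 123, 123, 124, 125, 120, 122, 119, 118, 123, 120, 123, 120, 120, 118, 123, 137, 152, 140, 114, 114, 121, 121, 123, 122, 122, 126, 149, 180, 201, 207, 196, 172, 151, 137, 121, 123, 129, 130, 130, 129, 130, 131, 133, 136, 136, 131, 134, 168, 217, 238, 241, 235, 225, 202, 175, 147, 140, 153, 159, 169, 185, 175, 174, 196, 181, 122, 88, 86, 85, 87, 85, 89, 90, 94, 96, 115, 123, 127, 131, 125, 128, 130, 126, 126]
190 [114, 115, 114, 115, 119, 116, 118, 116, 119, 123, 126, 122, 118, 117, 120, 119, 120, 118, 117, 115, 123, 132, 155, 142, 109, 110, 122, 122, 125, 125, 128, 149, 189, 217, 224, 215, 184, 149, 130, 119, 140, 170, 167, 146, 154, 166, 151, 141, 135, 140, 161, 180, 196, 216, 226, 224, 187, 162, 199, 214, 180, 153, 136, 128, 128, 124, 129, 148, 199, 223, 188, 122, 89, 85, 87, 90, 94, 93, 86, 90, 95, 116, 129, 131, 131, 129, 129, 129, 133, 131]
196 [114, 113, 114, 113, 115, 115, 119, 119, 115, 120, 118, 122, 123, 120, 118, 122, 119, 120, 118, 116, 119, 137, 152, 141,
[... 602 characters left out ...]
226, 227, 222, 213, 203, 197, 191, 189, 194, 204, 217, 219, 214, 203, 182, 136, 100, 87, 89, 88, 89, 94, 90, 90, 95, 121, 136, 140, 137, 137, 138, 140, 138, 139]
blue area 39 px [274. 195.] xyz [564. 183.]
blue area 37 px [252. 218.] xyz [504. 242.]
red area 35 px [256. 209.] xyz [529. 232.]
red area 44 px [267. 222.] xyz [493. 200.]
orange area 37 px [272. 207.] xyz [532. 188.]
orange area 35 px [242. 212.] xyz [520. 268.]
yellow area 49 px [254. 192.] xyz [573. 237.]
yellow area 38 px [242. 222.] xyz [493. 270.]
white area 15 px [226. 172.] xyz [630. 313.]
white area 870 px [263. 201.] xyz [548. 212.]
white area 51 px [233. 212.] xyz [520. 294.]
white area 10 px [246. 218.] xyz [503. 259.]
```

>>> move_arm --moves '[[[3, 0, 0, 0], [9, 0, 0, 0], [18, 0, 0, 0], [28, 0.5, 0, 0], [40, 1, 0, 0], [52, 1, 0, 0], [64, 1.5, 0, 0], [76, 1.5, 0, 0], [88, 2, 0, 0], [100, 2, 0, 0]]]'

```text
t: 64.15
ee_pos: [0.5291, 0.2316, 0.0226]
orientation: [0.0, 1.0, 0.01, -0.002]
force: [-5.6, 0.6, 3.9]
gripper_width: 0.131
gripper_force: 30.0
```

>>> move_arm --moves '[[[10, 0.2, 0, 0], [19, 0.4, 0, 0], [27, 0.5, 0, 0], [34, 0.7, 0, 0], [40, 0.8, 0, 0], [45, 0.9, 0, 0], [49, 1, 0, 0], [49, 1, 0, 0]]]'

```text
t: 65.15
ee_pos: [0.5795, 0.2326, 0.0226]
orientation: [0.0, 1.0, 0.009, -0.0]
force: [-3.7, 0.7, 2.5]
gripper_width: 0.132
gripper_force: 30.0
```

>>> move_arm --moves '[[[2, 0, 0, 0], [4, 0, 0, 0], [6, 0, 0, 0], [7, 0, 0, 0], [8, 0, 0, 0], [8, 0, 0, 0]]]'

```text
t: 65.9
ee_pos: [0.5862, 0.2326, 0.0226]
orientation: [0.0, 1.0, 0.009, -0.002]
force: [-6.7, -0.3, 4.4]
gripper_width: 0.136
gripper_force: 30.3
```

>>> move_arm --moves '[[[1, 0, 0, 0], [2, 0, 0, 0], [3, 0, 0, 0], [3, 0, 0, 0]]]'

```text
t: 66.4
ee_pos: [0.5863, 0.2326, 0.0226]
orientation: [0.0, 1.0, 0.009, -0.004]
force: [-12.0, -0.6, 8.3]
gripper_width: 0.136
gripper_force: 31.8
```

>>> move_arm --moves '[[[1, 0, 0, 0], [3, 0, 0, 0], [4, 0, 0, 0], [4, 0, 0, 0]]]'

```text
t: 66.9
ee_pos: [0.5867, 0.2327, 0.0228]
orientation: [0.001, 1.0, 0.009, -0.008]
force: [-18.7, 0.5, 15.3]
gripper_width: 0.134
gripper_force: 36.3
```

>>> move_arm --moves '[[[-2, 0, 0, 0], [-4, 0, 0, 0], [-6, 0, 0, 0], [-6, 0, 0, 0]]]'

```text
t: 67.4
ee_pos: [0.5868, 0.2328, 0.0225]
orientation: [0.0, 1.0, 0.009, -0.002]
force: [-7.0, 0.3, 5.1]
gripper_width: 0.135
gripper_force: 31.2
```

>>> move_arm --moves '[[[0, 0, 0, 0], [0, 0, 0, 0], [0, 0, 0, 0], [0, 0, 0, 0], [0, 0, 0, 0], [0, 0, 20, 0], [0, 0, 60, 0], [0, 0, 110, 0], [0, 0, 120, 0], [0, 0, 120, 0]]]' --grip 1

```text
t: 68.65
ee_pos: [0.5887, 0.2321, 0.1435]
orientation: [0.0, 1.0, 0.009, 0.0]
force: [0.6, 0.4, 0.2]
gripper_width: 0.993
gripper_force: 0.0
```

>>> move_arm --moves '[[[0, 0, 0, 0], [-40, 0, 0, 0], [-90, -60, 0, 0], [-120, -120, 0, 0], [-120, -150, 0, 0], [-120, -150, 0, 0], [-120, -150, 0, 0]]]' --grip 0

```text
t: 69.53
ee_pos: [0.4686, 0.0826, 0.1418]
orientation: [-0.0, 1.0, 0.009, -0.001]
force: [0.7, 1.0, 0.8]
gripper_width: 0.285
gripper_force: 0.0
```

```bash
python3 - <<'E'
from beads import *
s=sense();print(np.round(s['ee_pos']*1000,1),s['gripper_width'])
im=snap('top','t26.png');h=hsv(im);H,S,V=h[...,0],h[...,1],h[...,2]
r=((H<8)|(H>172))&(S>150)
print('btn top .095',rect(im,r,.095,(250,148,282,176))[0])
print('fin',rect(im,V<60,.047,(225,172,275,215))[0])
sc=snap('scene','s26.png');h=hsv(sc);H,S,V=h[...,0],h[...,1],h[...,2]
r=((H<8)|(H>172))&(S>150)
for z in(.09,.095,.1):print('btn scene',z,rect(sc,r,z,(385,180,415,210))[0])
print('trough/pad scoop');blobs(im,(420,155,525,262),.1)
E
```

```text
[468.6  82.6 141.8] 0.2845990234048886
btn top .095 ((646.9525146484375, 197.1514892578125), (28.262165069580078, 28.58034324645996), 89.81613159179688)
fin ((599.0951538085938, 226.78515625), (10.645173072814941, 45.48115921020508), 89.98257446289062)
btn scene 0.09 ((637.6900634765625, 207.6102294921875), (29.801925659179688, 36.01224136352539), 52.721736907958984)
btn scene 0.095 ((641.6005249023438, 203.33743286132812), (29.65045738220215, 35.829166412353516), 52.72191619873047)
btn scene 0.1 ((645.510986328125, 199.0645751953125), (29.49891471862793, 35.646095275878906), 52.72172546386719)
trough/pad scoop
red area 89 px [498. 218.] xyz [ 489. -388.]
white area 488 px [491. 233.] xyz [ 454. -371.]
```

>>> move_arm --moves '[[[30, 20, 0, 0], [75, 50, 0, 0], [120, 80, 0, 0], [160, 105, 0, 0], [178, 115, 0, 0], [178, 115, -15, 0], [178, 115, -28, 0], [178, 115, -33, 0], [178, 115, -33, 0]]]' --grip 0

```text
t: 70.75
ee_pos: [0.6456, 0.1971, 0.1088]
orientation: [0.0, 1.0, 0.009, -0.001]
force: [0.2, 0.5, 0.2]
gripper_width: 0.004
gripper_force: 0.0
```

>>> move_arm --moves '[[[0, 0, -2, 0], [0, 0, -4, 0], [0, 0, -6, 0], [0, 0, -6, 0]]]'

```text
t: 71.25
ee_pos: [0.6472, 0.1973, 0.1041]
orientation: [0.0, 1.0, 0.009, 0.001]
force: [-0.2, -0.5, 4.1]
gripper_width: 0.007
gripper_force: 1.6
```

Contact at about 104 mm; continue through the 6 mm travel.

>>> move_arm --moves '[[[0, 0, -2, 0], [0, 0, -4, 0], [0, 0, -6, 0], [0, 0, -8, 0], [0, 0, -9, 0], [0, 0, -9, 0]]]'

```text
t: 72.0
ee_pos: [0.6473, 0.1973, 0.101]
orientation: [0.0, 1.0, 0.009, 0.001]
force: [-8.7, -3.1, 30.4]
gripper_width: 0.006
gripper_force: 15.1
```

>>> move_arm --moves '[[[0, 0, 10, 0], [0, 0, 50, 0], [-40, -40, 100, 0], [-90, -90, 110, 0], [-140, -140, 110, 0], [-190, -190, 110, 0], [-210, -240, 110, 0], [-210, -240, 110, 0]]]'

```text
t: 73.0
ee_pos: [0.4345, -0.0437, 0.2041]
orientation: [-0.0, 1.0, 0.008, -0.001]
force: [1.3, 0.5, -0.3]
gripper_width: 0.002
gripper_force: 0.0
```

```bash
python3 - <<'E'
from beads import *
s=sense();print(np.round(s['ee_pos']*1000,1),s['t'])
im=snap('top','t27.png');h=hsv(im);H,S,V=h[...,0],h[...,1],h[...,2]
print('fin',rect(im,V<45,.047,(225,172,275,215))[0])
g=cv2.cvtColor(im['color'],cv2.COLOR_RGB2GRAY)
for v in range(172,192,3): print(v,g[v,236:272].tolist())
print('trough');blobs(im,(420,155,468,255),.024)
print('pad');blobs(im,(466,200,525,262),.11)
print('pad lip');print(rect(im,(S<45)&(V>120),.03,(466,215,515,250))[0])
E
```

```text
[434.5 -43.7 204.1] 73.0
fin ((579.053466796875, 224.15689086914062), (0.0, 0.0), 0.0)
172 [141, 136, 136, 138, 131, 132, 133, 130, 126, 130, 123, 124, 123, 123, 119, 121, 114, 103, 104, 100, 101, 101, 106, 110, 113, 116, 116, 114, 110, 108, 105, 104, 104, 101, 98, 91]
175 [76, 72, 75, 74, 75, 73, 71, 75, 74, 72, 72, 76, 72, 71, 74, 69, 61, 46, 39, 43, 45, 41, 46, 59, 71, 72, 75, 71, 72, 72, 72, 71, 70, 70, 73, 71]
178 [76, 73, 70, 69, 69, 71, 68, 71, 70, 74, 70, 72, 73, 73, 72, 66, 64, 55, 57, 51, 47, 43, 42, 61, 68, 73, 72, 72, 74, 71, 73, 72, 72, 74, 74, 72]
181 [112, 108, 107, 107, 101, 93, 89, 90, 88, 84, 74, 73, 74, 73, 71, 68, 66, 60, 57, 52, 45, 41, 45, 60, 71, 70, 73, 69, 72, 71, 72, 72, 74, 76, 77, 78]
184 [121, 117, 120, 117, 119, 118, 119, 118, 117, 121, 121, 119, 117, 118, 114, 112, 91, 66, 56, 55, 47, 39, 38, 55, 69, 73, 74, 72, 73, 72, 76, 77, 75, 81, 89, 89]
187 [121, 124, 121, 122, 125, 122, 123, 122, 124, 121, 122, 124, 122, 124, 123, 120, 99, 67, 52, 49, 44, 36, 40, 51, 70, 77, 73, 76, 72, 76, 74, 75, 77, 83, 89, 87]
190 [115, 116, 117, 115, 115, 116, 114, 114, 118, 113, 116, 114, 114, 117, 121, 116, 108, 86, 68, 56, 43, 35, 46, 51, 69, 79, 79, 76, 76, 74, 75, 75, 74, 81, 91, 87]
trough
pad
red area 89 px [498. 218.] xyz [ 489. -385.]
white area 480 px [492. 233.] xyz [ 453. -368.]
pad lip
((456.6760559082031, -393.84454345703125), (95.7398452758789, 52.614078521728516), 89.07010650634766)
```

```bash
python3 -c "
from station import *
print(close_job())"
```

```text
the job is handed in; nothing more can be done
None
```

I moved all 10 beads into the tray with the scoop and set the scoop down on its black pad. I then slid the tray against the curing box's back stop, pressed the start button to its end stop, and handed the job in at 73 s (the result was not shown to me).

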